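# Torque check of a mould-plate clamp screw on a tilting stand

### The arm

A 6-joint arm with a two-finger parallel gripper is mounted at the origin on the work surface; the furniture and walls round the work are solid. World frame = base frame: x ahead of the robot, y to its left, z up, the work surface at z = 0. Lengths are in m, angles in rad, forces in N, time in s.
With the tool pointing down it reaches from about 0.3 to 0.775 m from the base axis. Payload 14.6 kg.
Tool frame: the origin (TCP) lies at the very end of the fingers, on their centre line; the grasp point (between the pads) lies 19 mm behind it; y points along the fingers, z is the direction in which the jaws open and shut, and the axes are right-handed (so a half turn about y gives the same grasp; the last joint's range is limited). The gripper opens to 94 mm and grips with 3 to 60 N. Pads are 16 mm wide; open, the fingers measure 119 mm over their backs; the gripper's body (75 mm by 177 mm) begins 78 mm behind the grasp point.
Start: joints at [1.184, 0.3, 1.521, -0, 1.321, -0.067], TCP at [0.173, 0.522, 0.205] pointing down, gripper open.
Joint ranges: [-3.03, 3.03], [-0.79, 2.21], [0.23, 2.52], [-1.04, 4.18], [0, 3.07], [-2.55, 2.55]. Speed limits (rad/s): [2.22, 2.22, 2.57, 3.14, 3.14, 3.14].

### API

Orientations are given as [roll, pitch, yaw] about the fixed x, y, z axes, in that order (R = Rz(yaw) Ry(pitch) Rx(roll)).
In Python, from station import get_obs, camera, job gives the robot as it stands.
- The arm moves only by the tool step_arm, never from a script. Its argument "targets" is a list of rows, each a list of 6 numbers: the shift along the tool's x, y, z in mm, then the turn, a rotation vector about the tool's x, y, z in degrees. In form: [[dx, dy, dz, rx, ry, rz], ...]. A call has 1 to 12 rows; each row shifts and turns the commanded pose from where the row before left it, along the tool's axes as they then stand; what a row does not reach is not made up. A row lasts 1/8 s, in which the tool goes at most 62.5 mm and 10.7 degrees, less where a joint would pass 70% of its speed; a pose out of reach is approached as far as the arm can. A call is refused whole if a number of a shift passes 62.5 or a number of a turn 10.7, either way. A call with a gripper value outside its range is refused whole. "gripper" is the opening, from -1 (shut) to 1 (fully open), set as the call begins (left out, the last holds). The fingers move at their own pace and stop on an object; "squeeze" is the grip in N (left out, the last holds). Time passes only in rows, so rows that do not move let the fingers close. It gives the time, the measured TCP pose, the force and the opening at its end, in the units of the state.
- get_obs(): the state, without advancing time (a new reading comes with each control period).
- camera(name): name is "scene" or "top" or "wrist"; returns a dict with "pixels" (400x640x3 uint8, red, green, blue), "intrinsics" (3x3 intrinsics, pixels), "R" (3x3) and "t" (3): a world point X has camera coordinates R X + t; the wrist camera has in their place "tool_from_camera" (4x4, takes a point from camera to tool coordinates, whose origin is the TCP and whose axes are the tool frame's). Camera axes: x right, y down, z forward; pixel columns grow to the right and rows downward; lengths in m; the calibration is good to about 2 mm. A picture is of the moment at which its call begins: read the wrist's pose just before it. There is no depth.
- job.hand_in(): hands the job in, once; it reports no verdict.
The state is a dict: "time_s": time; "qpos": joint angles; "joint_vel": joint speeds; "tau": joint torques, N m; "ee_pos": TCP position; "eef_rot": TCP orientation; "force": force on the tool from outside, world axes, zero at the start; "moment": the same for the moment, N m; "grip_width": finger opening in m.
Only numpy, scipy, OpenCV 4.12 (cv2) and the standard library are available. Lean on these libraries where they do the work, as an engineer would, in place of code of your own. Each camera call takes 0.05 s, during which the arm holds its last target.

### The job

Check that the front clamp screw on the sloping assembly stand, the one at the low end, is tight: take the torque wrench from its wooden rest, slide its open jaw square onto the screw's square head, and swing the handle clockwise (to tighten) until the pointer reaches the long mark on the scale. Hold it there for about two seconds without passing the last mark; the screw itself must not turn. Then take the wrench off and lay it gently back on its rest as it lay before, leaving the other things on the bench alone.

Things in the scene. Friction and masses are not known exactly. Their poses are not given: they have to be found in the camera images.
- stand: Sloping assembly stand, fixed to the bench: grey base 230 x 150 mm with an aluminium top plate rising at 30 degrees, turned so that the slope climbs to the left, low front end on the right; a mould plate is held on it by two steel clamp straps, each with a square-headed screw, one at the low end (the front one, to check), one at the upper end (no part of the job). Origin: bench level, centre of the base; x points up the slope (level).
- screw_head (a point): Centre of the dark steel square head of the FRONT clamp screw: 28 x 28 mm across flats, 24 mm high; the washer under it is 12 mm below this point and nothing stands higher down the slope. z: screw axis, out of the strap, leaning 30 degrees from vertical towards the stand's low end (to the right). x and y: square to the flats, x up the slope give or take 12 degrees. The screw is tight up to 2.6 N m; above that it turns.
- screw_corner (a point): A corner of the same square head, 14 mm from its centre along the screw's x and y axes; it shows whether the screw has turned.
- wrench_grip (a point): Centre of the black rubber grip (90 mm long, 26 x 26 mm) of the torque wrench (199 mm long, 0.31 kg, weight centre about 45 mm ahead of this point). x: along the wrench from grip to jaw; y: across the grip (the fingers close along y); z: out of the side with the scale, up on the rest. On the rest it is gripped from above, between the two supports; this point is then 50 mm above the bench.
- wrench_jaw (a point): Centre of the wrench's open jaw, 138 mm ahead of the grip centre: a fork 15 mm thick, 52 mm wide, open to the front (+x), 31 mm between its flats (1.5 mm free each side of the screw head), mouth slightly flared, throat 15.5 mm behind this point, prong tips 17 mm ahead. Axes as the grip's. The jaw is on the screw when this point is at the centre of the screw head and the z axes agree.
- wrench_head (a joint): Wrench deflection, rad: the jaw turns on a pin 30 mm behind its centre (108 mm ahead of the grip centre) against a 5 N m/rad spring. 0 unloaded, positive when the handle swings clockwise (seen on the scale) against the jaw. A pointer on the jaw shows it on the handle's scale: short marks 0, 0.1, 0.3 (last) each way, long mark 0.20 (about 9 N at the grip). Jaw play on the screw: up to 0.12 rad.
- rest: Fixed wooden rest, 150 x 80 mm: base 12 mm thick, two cross supports 16 mm thick and 106 mm apart, 62 mm between their end lips. Origin: bench level, centre; x: lengthwise, to the support (top at 41 mm) under the steel beam ahead of the grip; the other (top 37 mm) carries the grip's rear end. The wrench lies along x, its grip centre at x = -17.5, y = 0, z = 50 mm here, the jaw overhanging at +x.
- brass_bush: Flanged brass bush, 54 mm across, 44 mm high, standing in front, between the rest and the spanner; origin at the centre of its underside. To be left alone.
- caliper: Sliding caliper lying flat on the bench to the left, 228 x 64 x 12 mm; origin at the centre of its underside. To be left alone.
- hex_key: Hexagon key lying on the bench behind, near the hubs, 111 x 42 x 10 mm; origin at the centre of its underside. To be left alone.
- spanner: Double open-ended spanner lying flat on the bench in front of the robot, 184 x 30 x 6 mm; origin at the centre of its underside. To be left alone.
Mind the look-alikes: they are no part of the job. There is more than one size of the part that bears wrench_grip; the job needs the larger. There is more than one size of the rest; the job needs the larger.

How it is judged:
On the way, in this order (a step that is already met when the one before it is completed fails the run):
1. the wrench's jaw is on the square head of the front clamp screw (centres within 10 mm, axes within 8 degrees) (distance between wrench_jaw and screw_head below 0.01 m and angle between the z axis of wrench_jaw and the z axis of screw_head, either way round below 0.15 rad), for 0.2 s.
2. with the jaw on the screw, the pointer is held at the long mark or between it and the last mark (deflection over 0.17 rad) for a second (all of step 1 and value of joint wrench_head above 0.17 rad), for 1 s.
At the end, for the whole second after the job is handed in: The wrench lies still on both supports of its rest, scale up, jaw to the same end as before (grip centre within 25 mm lengthwise and 22 mm sideways of its place, within 17 degrees of the rest's direction, level within 6 degrees); the clamp screw has not turned (x of wrench_grip in the frame of rest between -0.0425 and 0.0075 m and y of wrench_grip in the frame of rest between -0.022 and 0.022 m and z of wrench_grip in the frame of rest between 0.044 and 0.056 m and x of wrench_jaw in the frame of rest above 0.08 m and angle between wrench_grip's own z axis and vertical below 0.1 rad and angle between the x axis of wrench_grip and the x axis of rest, either way round below 0.3 rad and linear speed of wrench below 0.02 m/s and distance of screw_corner from where it was at the start of the episode below 0.0016 m); the robot touches nothing.
It fails at once if the clamp screw turned (more than about 5 degrees) (distance of screw_corner from where it was at the start of the episode above 0.0016 m).
It fails at once if the pointer went well past the last mark (over-torqued) (value of joint wrench_head above 0.34 rad).
It fails at once if the wrench was dropped on its rest (hitting it at over 0.6 m/s, as from more than about 2 cm up) (linear speed of wrench above 0.6 m/s and distance between wrench_grip and rest below 0.075 m).
It fails at once if the bush, caliper, hex key or spanner was pushed away (more than 30 mm) (distance of any of brass_bush, caliper, hex_key, spanner from where it was at the start of the episode above 0.03 m).
It also fails if it takes over 64 s, if anything falls off the work surface, if the arm or the gripper's body presses on something with over 40 N, if the wrist force passes 120 N, or if a joint passes its speed limit or range.

## Working session

There is one attempt and no reset: what is moved stays moved. The work goes in short steps, Python scripts to look and compute and a tool call to move; the robot and the scene stay as the last step left them, time stands still between calls to the robot, and variables do not carry over. Pictures are saved under pics/ and viewed, and the job is handed in when it is done.

Besides the shell and the picture viewer there is one more tool, called after "Request:" by a JSON object that holds its "fn" and its "kwargs". step_arm: Moves the arm, as the interface text tells. Its arguments: {"type":"object","properties":{"targets":{"type":"array","items":{"type":"array","items":{"type":"number"}}},"gripper":{"type":"number"},"squeeze":{"type":"number"}},"required":["targets"]}

```bash
mkdir -p pics; ls; python3 - <<'E'
from station import get_obs, camera
import cv2
o=get_obs()
for k,v in o.items(): print(k,v)
import pickle
d={}
for n in ["scene","top","wrist"]:
    c=camera(n); d[n]=c
    cv2.imwrite(f"pics/{n}0.png",c["pixels"][:,:,::-1])
    print(n,c["intrinsics"].tolist(),[ (k,c[k].tolist()) for k in c if k not in("pixels","intrinsics")])
pickle.dump(d,open("cams0.pkl","wb"))
E
```

```text
pics
time_s 0.0
qpos [ 1.18439981e+00  3.00469260e-01  1.52153894e+00  2.68913117e-05
  1.32068814e+00 -6.65824062e-02]
joint_vel [ 0.00042396  0.00104671  0.00050619  0.00039239 -0.00021933  0.00136529]
tau [ 1.37691859e-03 -5.31815851e+01 -3.52737737e+01  7.08990684e-02
  2.44575430e-02 -1.11275856e-04]
ee_pos [0.17281014 0.52189155 0.20490516]
eef_rot [-1.57189583e+00  9.94207433e-05 -3.19820838e-01]
force [-0.50349915 -0.27209348 -0.1691061 ]
moment [-0.02514302 -0.01994955 -0.02108873]
grip_width 0.09423096874718798
scene [[470.9318498064452, 0.0, 330.41404282456824], [0.0, 470.9318498064452, 195.5447093769583], [0.0, 0.0, 1.0]] [('R', [[0.605380328896327, -0.7959298345374876, 0.003218055080826492], [-0.3513327156890466, -0.2708454777387576, -0.896218751240468], [0.7141988380499752, 0.5414225943582259, -0.44360071465956075]]), ('t', [-0.20573141270245504, 0.254317997809345, 1.0795024525051202])]
top [[486.4433669293548, 0.0, 326.4098501774484], [0.0, 486.4433669293548, 197.2269065373099], [0.0, 0.0, 1.0]] [('R', [[0.02574002771222903, -0.9996550820885964, 0.005212276644157373], [-0.9816539214949523, -0.026261217691679644, -0.18885424765922512], [0.18892598917818432, -0.0002555382393330246, -0.9819912959457702]]), ('t', [-0.0034883178993485183, 0.4179213701785529, 1.5164725618882322])]
wrist [[311.21617249754877, 0.0, 314.64568574917007], [0.0, 311.21617249754877, 199.5665809117153], [0.0, 0.0, 1.0]] [('tool_from_camera', [[0.0002578175151162286, 0.969599464423426, 0.2446973888702775, -0.07065369110941294], [0.0003247195997718084, -0.24469746527530847, 0.9695994250436711, -0.1794562504100307], [0.9999999140436503, -0.00017052167624380526, -0.00037793524247906805, -7.707366200249144e-05], [0.0, 0.0, 0.0, 1.0]])]
```

View pics/scene0.png

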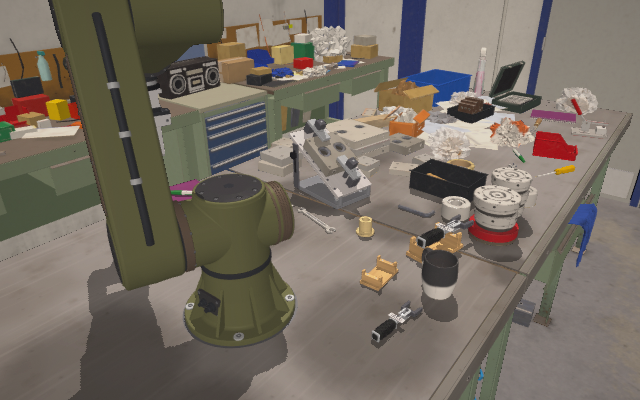

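View pics/top0.png

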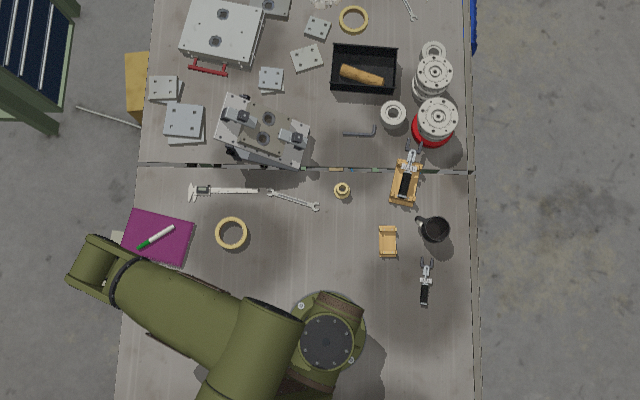

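View pics/wrist0.png

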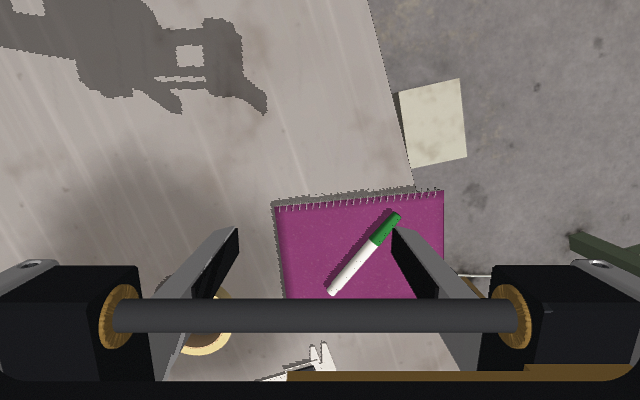

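```bash
python3 - <<'E'
import cv2
t=cv2.imread("pics/top0.png"); s=cv2.imread("pics/scene0.png")
def crop(im,x,y,w,h,k,n): cv2.imwrite(n,cv2.resize(im[y:y+h,x:x+w],None,fx=k,fy=k,interpolation=cv2.INTER_CUBIC))
crop(t,370,130,80,90,6,"pics/t_w.png")
crop(t,205,85,120,90,6,"pics/t_s.png")
crop(s,280,110,110,100,6,"pics/s_s.png")
crop(s,390,190,100,90,6,"pics/s_w.png")
E
```

```text
(no output)
```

View pics/t_w.png

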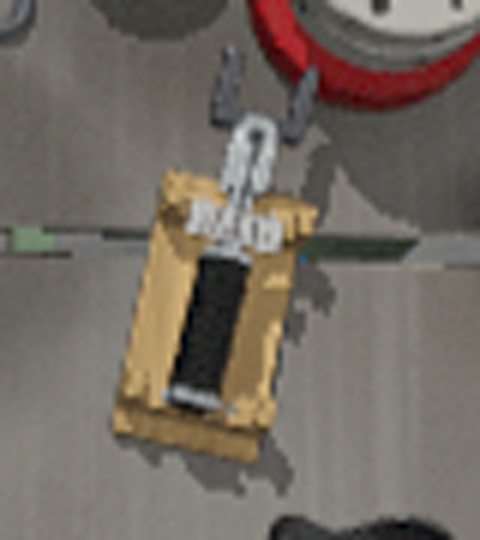

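View pics/t_s.png

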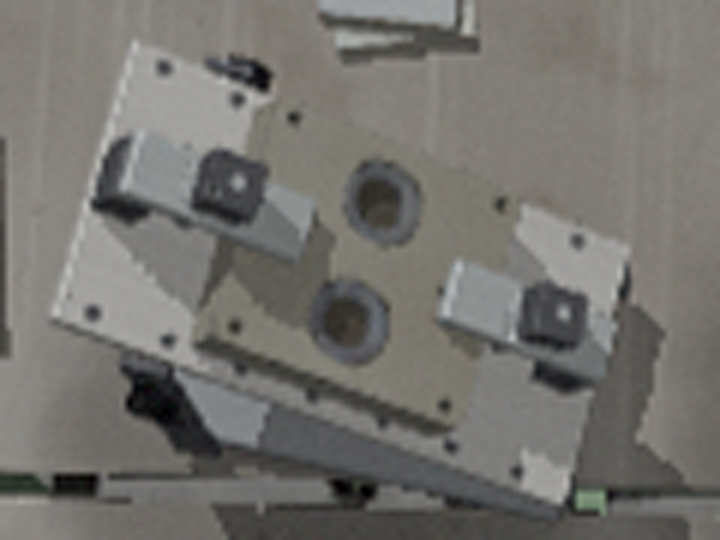

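View pics/s_s.png

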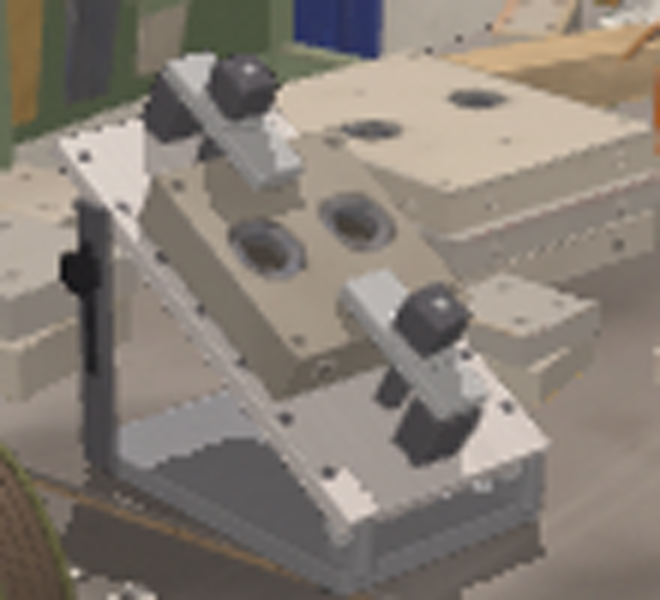

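View pics/s_w.png

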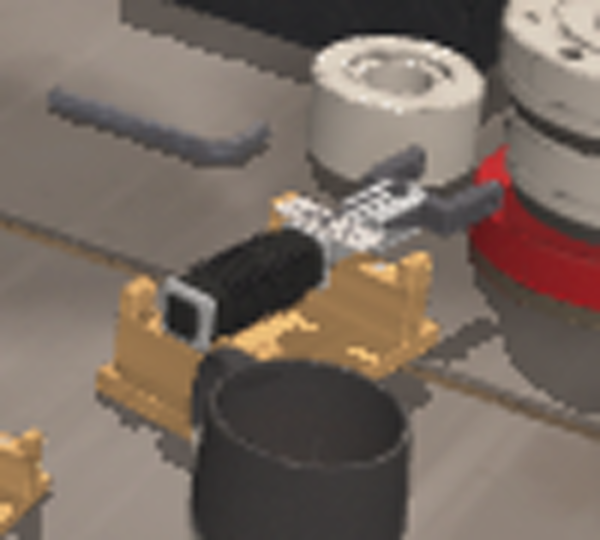

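```bash
cat > h.py <<'E'
import numpy as np, cv2, pickle
from scipy.spatial.transform import Rotation as Ro
from scipy.optimize import least_squares
def cam(n): return pickle.load(open("cams0.pkl","rb"))[n]
def Rt(c): return np.array(c["R"]),np.array(c["t"])
def proj(c,X):
    R,t=Rt(c);K=np.array(c["intrinsics"]); p=(R@np.atleast_2d(X).T).T+t
    p=p@K.T; return p[:,:2]/p[:,2:]
def ray(c,uv):
    R,t=Rt(c);K=np.array(c["intrinsics"])
    d=R.T@np.linalg.inv(K)@np.array([uv[0],uv[1],1.]); return -R.T@t, d/np.linalg.norm(d)
def atz(c,uv,z):
    o,d=ray(c,uv); return o+d*(z-o[2])/d[2]
def tri(obs):
    A=np.zeros((3,3));b=np.zeros(3)
    for c,uv in obs:
        o,d=ray(c,uv);P=np.eye(3)-np.outer(d,d);A+=P;b+=P@o
    X=np.linalg.solve(A,b)
    return X,[np.linalg.norm((np.eye(3)-np.outer(d,d))@(X-o)) for o,d in [ray(c,uv) for c,uv in obs]]
def toolpose(o):
    return np.array(o["ee_pos"]),Ro.from_euler("xyz",o["eef_rot"]).as_matrix()
def wristcam(c,p,R):
    T=np.array(c["tool_from_camera"]); Rw=R@T[:3,:3]; tw=R@T[:3,3]+p
    return dict(intrinsics=c["intrinsics"],R=Rw.T,t=-Rw.T@tw,pixels=c["pixels"])
def snap(name,fn=None):
    from station import get_obs,camera
    p,R=toolpose(get_obs()); c=camera(name)
    if name=="wrist": c=wristcam(c,p,R)
    if fn: cv2.imwrite(fn,c["pixels"][:,:,::-1])
    pickle.dump(c,open((fn or "pics/x.png")[:-4]+".pkl","wb"))
    return c
def crop(fn,x,y,w,h,k,out):
    im=cv2.imread(fn);cv2.imwrite(out,cv2.resize(im[y:y+h,x:x+w],None,fx=k,fy=k,interpolation=cv2.INTER_CUBIC))
E
python3 - <<'E'
from h import *
t=cam("top");s=cam("scene")
tw=lambda x,y:(370+x/6,130+y/6); ts=lambda x,y:(205+x/6,85+y/6)
ss=lambda x,y:(280+x/6,110+y/6); sw=lambda x,y:(390+x/6,190+y/6)
for n,a,b in [("screw ctr",ts(558,313),ss(433,318)),("dot",ts(563,312),ss(437,290)),("dotU",ts(240,182),ss(250,62)),
  ("plate low near corner",ts(560,513),ss(355,522)),("plate low far",ts(628,250),ss(548,440)),("plate high near",ts(55,315),None),
  ("grip rear collar",tw(193,398),sw(190,310)),("prongL tip",tw(232,50),sw(412,150)),("prongR tip",tw(310,72),sw(497,195)),("rest lip",tw(170,175),sw(285,200))]:
    if b: X,e=tri([(t,a),(s,b)]);print(n,X.round(4),np.round(e,4))
for n,a,z in [("griprear",tw(195,390),.063),("gripfront",tw(224,258),.063),("jawmid",tw(262,95),.05),("pronL",tw(232,50),.055),("pronR",tw(312,72),.055),
  ("restcorner rear L",tw(112,430),0),("restcorner rear R",tw(260,462),0),
 ("slot tip",tw(258,120),.06),("bench lowcorner", ts(560,513),0.02)]: print(n,atz(t,a,z).round(4))
E
```

```text
screw ctr [0.5834 0.0994 0.1398] [0.0001 0.0001]
dot [0.5787 0.0951 0.158 ] [0.0007 0.0007]
dotU [0.6118 0.2455 0.2442] [0.0014 0.0014]
plate low near corner [0.5035 0.0962 0.0517] [0.0046 0.0046]
plate low far [0.6487 0.067  0.054 ] [0.0013 0.0013]
grip rear collar [ 0.4253 -0.2338  0.0528] [0.001 0.001]
prongL tip [ 0.6162 -0.2541  0.0565] [0.0001 0.0001]
prongR tip [ 0.6078 -0.2989  0.0506] [0.0017 0.0017]
rest lip [ 0.5476 -0.2216  0.0486] [0.0001 0.0001]
griprear [ 0.427  -0.2324  0.063 ]
gripfront [ 0.4988 -0.2481  0.063 ]
jawmid [ 0.5934 -0.2714  0.05  ]
pronL [ 0.6167 -0.2544  0.055 ]
pronR [ 0.6055 -0.2976  0.055 ]
restcorner rear L [ 0.4162 -0.197   0.    ]
restcorner rear R [ 0.4006 -0.2778  0.    ]
slot tip [ 0.5763 -0.2673  0.06  ]
bench lowcorner [0.5083 0.1017 0.02  ]
```

```bash
cat >> h.py <<'E'
def Rtool(xdir,ydir):
    y=np.array(ydir,float);y/=np.linalg.norm(y)
    x=np.array(xdir,float);x-=y*(x@y);x/=np.linalg.norm(x)
    return np.column_stack([x,y,np.cross(x,y)])
def yawtool(deg): # pointing down, tool x at yaw deg
    a=np.radians(deg);return Rtool([np.cos(a),np.sin(a),0],[0,0,-1])
def plan(wps,p=None,R=None,dec=0):
    """wps: list of (p,R,nrows)"""
    if p is None:
        from station import get_obs
        p,R=toolpose(get_obs())
    rows=[]
    for P,Q,n in wps:
        P=np.array(P,float);p0=p.copy();rv=Ro.from_matrix(R.T@Q).as_rotvec();R0=R.copy()
        for i in range(1,n+1):
            f=i/n; pw=p0+(P-p0)*f; Rw=R0@Ro.from_rotvec(rv*f).as_matrix()
            d=np.round(R.T@(pw-p)*1000,dec); r=np.round(np.degrees(Ro.from_matrix(R.T@Rw).as_rotvec()),max(dec,1))
            rows.append([float(v) for v in (*d,*r)])
            p=p+R@d/1000; R=R@Ro.from_rotvec(np.radians(r)).as_matrix()
    for i in range(0,len(rows),12):
        print("["+",".join("["+",".join(f"{v:g}" for v in r)+"]" for r in rows[i:i+12])+"]")
    print(len(rows),"rows; end",p.round(4)); return p,R
E
python3 - <<'E'
from h import *
t=cam("top")
print("bush",atz(t,(342,190),.044),"spanner ends",atz(t,(318,208),0.006),atz(t,(270,192),0.006))
p,R=plan([([0.24,0.46,0.36],yawtool(-28),4),([0.586,0.052,0.36],yawtool(-80),16),([0.586,0.052,0.27],yawtool(-80),4)])
E
```

```text
bush [ 0.44194559 -0.04179105  0.044     ] spanner ends [0.38793724 0.03392271 0.006     ] [0.43686299 0.19259235 0.006     ]
[[21,-39,-9,0,2.4,-0],[21,-38,-9,0,2.4,0],[22,-39,-8,0,2.5,0],[21,-39,-6,0,2.4,0],[31,0,-12,0,3.2,0],[32,0,-11,0,3.3,0],[32,0,-9,0,3.2,0],[33,0,-7,0,3.3,0],[33,0,-5,0,3.2,0],[33,0,-3,0,3.3,0],[34,0,-1,0,3.2,0],[33,0,0,0,3.3,0]]
[[34,0,3,0,3.2,0],[33,0,4,0,3.3,0],[33,0,6,0,3.2,0],[32,0,8,0,3.3,0],[32,0,10,0,3.2,0],[31,0,12,0,3.3,0],[31,0,14,0,3.2,0],[30,0,15,0,3.3,0],[-0,23,-0,0,-0,0],[-0,22,-0,0,-0,0],[-0,23,-0,0,-0,0],[-0,22,-0,0,-0,0]]
24 rows; end [0.5862 0.0517 0.2703]
```

Request:
{"fn": "step_arm", "kwargs": {"targets": [[21,-39,-9,0,2.4,0],[21,-38,-9,0,2.4,0],[22,-39,-8,0,2.5,0],[21,-39,-6,0,2.4,0],[31,0,-12,0,3.2,0],[32,0,-11,0,3.3,0],[32,0,-9,0,3.2,0],[33,0,-7,0,3.3,0],[33,0,-5,0,3.2,0],[33,0,-3,0,3.3,0],[34,0,-1,0,3.2,0],[33,0,0,0,3.3,0]]}}

```text
time_s: 1.65
ee_pos: [0.4132, 0.2553, 0.3602]
eef_rot: [-1.571, 0.0, -0.945]
force: [-0.2, 0.0, -0.7]
grip_width: 0.0939
```

Request:
{"fn": "step_arm", "kwargs": {"targets": [[34,0,3,0,3.2,0],[33,0,4,0,3.3,0],[33,0,6,0,3.2,0],[32,0,8,0,3.3,0],[32,0,10,0,3.2,0],[31,0,12,0,3.3,0],[31,0,14,0,3.2,0],[30,0,15,0,3.3,0],[0,23,0,0,0,0],[0,22,0,0,0,0],[0,23,0,0,0,0],[0,22,0,0,0,0]]}}

```text
time_s: 3.15
ee_pos: [0.5861, 0.0519, 0.2694]
eef_rot: [-1.571, 0.0, -1.397]
force: [0.5, 0.4, -1.0]
grip_width: 0.0941
```

```bash
python3 - <<'E'
from h import *
snap("wrist","pics/w1.png")
E
```

```text
(no output)
```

View pics/w1.png

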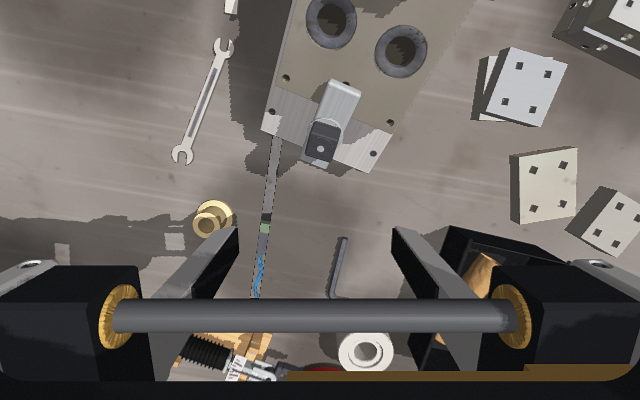

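```bash
python3 - <<'E'
from h import *
crop("pics/w1.png",285,65,80,115,6,"pics/w1s.png")
E
```

```text
(no output)
```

View pics/w1s.png

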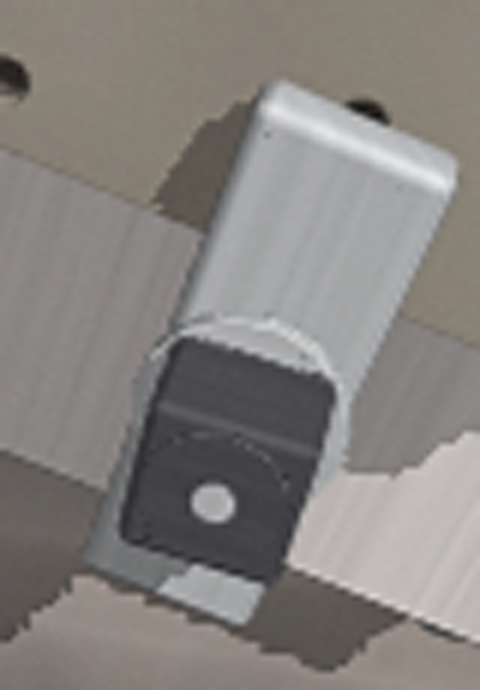

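```bash
cat > fit.py <<'E'
from h import *
w=pickle.load(open("pics/w1.pkl","rb"));t=cam("top");s=cam("scene")
ws=lambda x,y:(285+x/6,65+y/6)
ts=lambda x,y:(205+x/6,85+y/6)
ss=lambda x,y:(280+x/6,110+y/6)
a,b=atz(w,(262,130),.052),atz(w,(367,173),.052);d=b-a;print("low edge yaw+90",np.degrees(np.arctan2(d[1],d[0]))+90,np.linalg.norm(d))
X,e=tri([(w,ws(213,503)),(t,ts(563,312)),(s,ss(437,290))]);print("dot",X,e)
X,e=tri([(w,ws(213,503)),(s,ss(437,290))]);print("dot w+s",X,e)
X,e=tri([(w,ws(213,503)),(t,ts(563,312))]);print("dot w+t",X,e)
def frame(psi,phi):
    R0=Ro.from_euler("z",psi).as_matrix()@Ro.from_euler("y",-np.radians(30)).as_matrix() # x up slope, z leaning low
    return R0@Ro.from_euler("z",phi).as_matrix()
# corners local
L=np.array([[14,14,12],[14,-14,12],[-14,-14,12],[-14,14,12],[0,0,12],[14,14,-12],[14,-14,-12]])/1e3
pw=np.array([ws(160,400),ws(320,452),ws(277,582),ws(122,535),ws(213,503),ws(178,338),ws(337,375)])
def res(q,full=False):
    R=frame(q[3],q[4]);P=q[:3]+L@R.T
    r=(proj(w,P)-pw)/1.0
    r2=(proj(t,P[4:5])-[ts(563,312)])/1.0
    r3=(proj(s,P[4:5])-[ss(437,290)])/1.0
    r4=[(q[3]-np.radians(78.5))/np.radians(1)]
    if full: print(r.round(1).tolist(),r2.round(1),r3.round(1))
    return np.concatenate([r.ravel(),r2.ravel(),r3.ravel(),r4])
sol=least_squares(res,[.58,.098,.146,np.radians(78.5),0])
q=sol.x;res(q,True);print(q[:3].round(4),np.degrees(q[3:]).round(2));print(frame(*q[3:]).round(3))
np.save("screw.npy",q)
E
python3 fit.py
```

```text
low edge yaw+90 77.84728119309248 0.143503817276713
dot [0.58163378 0.09662321 0.15586063] [np.float64(0.002153229408014096), np.float64(0.0026944351455787624), np.float64(0.0009849812570868483)]
dot w+s [0.58358692 0.09754466 0.15598977] [np.float64(2.9307450800787323e-05), np.float64(2.930745080082917e-05)]
dot w+t [0.58395624 0.09650236 0.14061303] [np.float64(0.00022207315598676752), np.float64(0.0002220731559867244)]
[[-1.6, -0.0], [0.7, -0.1], [0.3, 1.6], [-1.1, 1.4], [0.6, -0.7], [0.1, -2.0], [1.0, -0.1]] [[-0.4 -0.9]] [[0.  2.2]]
[0.5854 0.1035 0.1379] [78.61  6.13]
[[ 0.065 -0.993 -0.099]
 [ 0.865  0.106 -0.49 ]
 [ 0.497 -0.053  0.866]]
```

```bash
python3 - <<'E'
from h import *
q=np.load("screw.npy")
exec(open("fit.py").read().split("def frame")[1].join(["def frame",""]).split("# corners")[0]) if 0 else None
def frame(psi,phi):
    return (Ro.from_euler("z",psi)*Ro.from_euler("y",-np.radians(30))*Ro.from_euler("z",phi)).as_matrix()
F=frame(q[3],0); R=Rtool(-F[:,0],-F[:,2]); c=q[:3]+[0,0,.004]
plan([(c+.046*R[:,0]-.09*R[:,1],R,8)])
E
```

```text
[[4,9,-3,0.7,2.6,3.7],[4,8,-2,0.8,2.6,3.7],[5,8,-3,0.7,2.6,3.7],[5,8,-2,0.7,2.6,3.7],[6,7,-3,0.8,2.6,3.7],[7,7,-2,0.7,2.6,3.7],[7,7,-1,0.7,2.6,3.7],[7,6,-2,0.7,2.6,3.8]]
8 rows; end [0.5687 0.0209 0.1966]
```

Request:
{"fn": "step_arm", "kwargs": {"targets": [[4,9,-3,0.7,2.6,3.7],[4,8,-2,0.8,2.6,3.7],[5,8,-3,0.7,2.6,3.7],[5,8,-2,0.7,2.6,3.7],[6,7,-3,0.8,2.6,3.7],[7,7,-2,0.7,2.6,3.7],[7,7,-1,0.7,2.6,3.7],[7,6,-2,0.7,2.6,3.8],[0,0,0,0,0,0]]}}

```text
time_s: 4.32
ee_pos: [0.5696, 0.0202, 0.2001]
eef_rot: [-1.568, 0.525, -1.769]
force: [0.1, -0.0, -0.2]
grip_width: 0.0941
```

```bash
python3 - <<'E'
from h import *
from station import get_obs
print(get_obs()["qpos"])
snap("wrist","pics/w2.png")
crop("pics/w2.png",230,60,180,140,4,"pics/w2s.png")
E
```

```text
[-0.27096818  0.34529582  1.56128537  0.5433419   1.31507888 -0.23447537]
```

View pics/w2s.png

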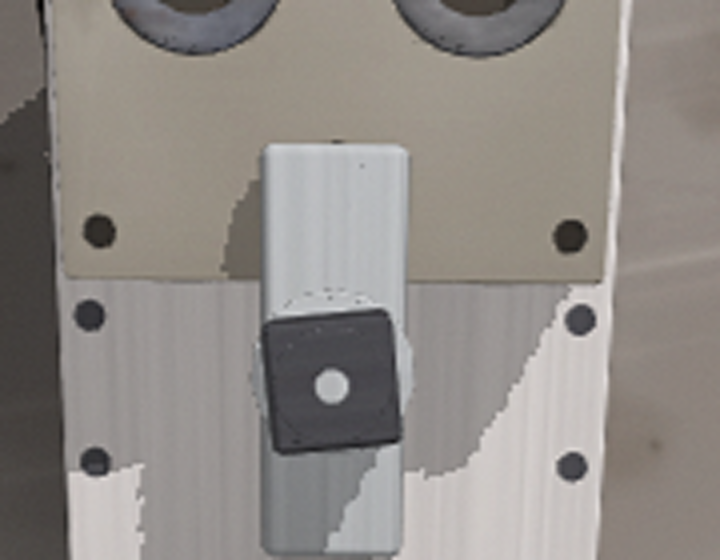

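```bash
cat > fit2.py <<'E'
from h import *
w=pickle.load(open("pics/w1.pkl","rb"));w2=pickle.load(open("pics/w2.pkl","rb"));t=cam("top");s=cam("scene")
ws=lambda x,y:(285+x/6,65+y/6)
w2s=lambda x,y:(230+x/4,60+y/4)
ts=lambda x,y:(205+x/6,85+y/6)
ss=lambda x,y:(280+x/6,110+y/6)
def frame(psi,phi):
    return (Ro.from_euler("z",psi)*Ro.from_euler("y",-np.radians(30))*Ro.from_euler("z",phi)).as_matrix()
X,e=tri([(w,ws(213,503)),(w2,w2s(331,386))]);print("dot w1 w2",X,e)
X,e=tri([(w,ws(213,503)),(w2,w2s(331,386)),(s,ss(437,290))]);print("dot w1 w2 s",X,e)
L=np.array([[14,14,12],[14,-14,12],[-14,-14,12],[-14,14,12],[0,0,12],[14,14,-12],[14,-14,-12]])/1e3
pw=np.array([ws(160,400),ws(320,452),ws(277,582),ws(122,535),ws(213,503),ws(178,338),ws(337,375)])
pw2=np.array([w2s(262,322),w2s(388,309),w2s(402,440),w2s(276,454),w2s(331,386)])
def res(q,full=False):
    R=frame(q[3],q[4]);P=q[:3]+L@R.T
    r=(proj(w,P)-pw)/1.0
    r1=(proj(w2,P[:5])-pw2)/.5
    r3=(proj(s,P[4:5])-[ss(437,290)])/1.0
    r4=[(q[3]-np.radians(78.3))/np.radians(1)]
    if full: print(r.round(1).tolist(),r1.round(1).tolist(),r3.round(1))
    return np.concatenate([r.ravel(),r1.ravel(),r3.ravel(),r4])
q=least_squares(res,[.58,.098,.146,np.radians(78.5),0]).x
res(q,True);print(q[:3].round(4),np.degrees(q[3:]).round(2));print(frame(*q[3:]).round(3))
np.save("screw.npy",q)
# stand direction from plate-edge line (level) in w2: intersect with slope plane through dot
a=[]
for uv in [w2s(65,278),w2s(602,283)]:
    o,d=ray(w2,uv);n=frame(q[3],0)[:,2];P0=q[:3]-n*.02;a.append(o+d*((P0-o)@n)/(d@n))
d=a[1]-a[0];print("edge yaw+90",np.degrees(np.arctan2(d[1],d[0]))+90,d.round(4))
E
python3 fit2.py
```

```text
dot w1 w2 [0.58377958 0.09698022 0.14882403] [np.float64(1.645546615591869e-05), np.float64(1.645546615576041e-05)]
dot w1 w2 s [0.58338399 0.09644666 0.15525947] [np.float64(0.0010789677214837726), np.float64(0.0020626021765524825), np.float64(0.001236706123694658)]
[[-1.7, -0.3], [0.6, -0.3], [0.2, 1.4], [-1.1, 1.1], [0.5, -0.9], [0.1, -2.3], [1.0, -0.3]] [[-1.9, 0.7], [1.8, -0.1], [1.1, 0.8], [-1.0, 0.6], [0.5, -1.4]] [[-0.1  2.2]]
[0.5854 0.1038 0.1377] [78.36  6.28]
[[ 0.067 -0.993 -0.101]
 [ 0.865  0.108 -0.49 ]
 [ 0.497 -0.055  0.866]]
edge yaw+90 78.09465594041092 [ 0.122  -0.0257 -0.0003]
```

Request:
{"fn": "step_arm", "kwargs": {"targets": [[0,0,30,0,0,0],[0,0,30,0,0,0],[0,0,30,0,0,0],[0,0,20,0,0,0],[0,0,0,0,0,0]]}}

```text
time_s: 5.0
ee_pos: [0.6785, -0.0002, 0.2012]
eef_rot: [-1.566, 0.524, -1.765]
force: [0.2, -0.4, 0.1]
grip_width: 0.0939
```

```bash
python3 - <<'E'
from h import *
snap("wrist","pics/w3.png")
E
```

Request:
{"fn": "step_arm", "kwargs": {"targets": [[0,0,-40,0,0,0],[0,0,-40,0,0,0],[0,0,-40,0,0,0],[0,0,-40,0,0,0],[0,0,-40,0,0,0],[0,0,-20,0,0,0],[0,0,0,0,0,0]]}}

```text
time_s: 5.92
ee_pos: [0.4611, 0.043, 0.201]
eef_rot: [-1.564, 0.525, -1.765]
force: [0.7, -0.2, -0.4]
grip_width: 0.0944
```

```bash
python3 - <<'E'
from h import *
snap("wrist","pics/w4.png")
q=np.load("screw.npy")
for n in (3,4):
    w=pickle.load(open(f"pics/w{n}.pkl","rb"))
    u,v=proj(w,q[:3])[0];print(u,v)
    x,y=int(u)-50,int(v)-50;print(x,y)
    crop(f"pics/w{n}.png",x,y,100,100,5,f"pics/w{n}s.png")
im=[cv2.imread(f"pics/w{n}s.png") for n in(3,4)]
cv2.imwrite("pics/w34s.png",np.hstack([cv2.resize(i,(400,400)) for i in im]))
E
```

```text
187.8086810976053 155.86353585354044
137 105
438.1547555787204 155.9482586745161
388 105
```

View pics/w3s.png

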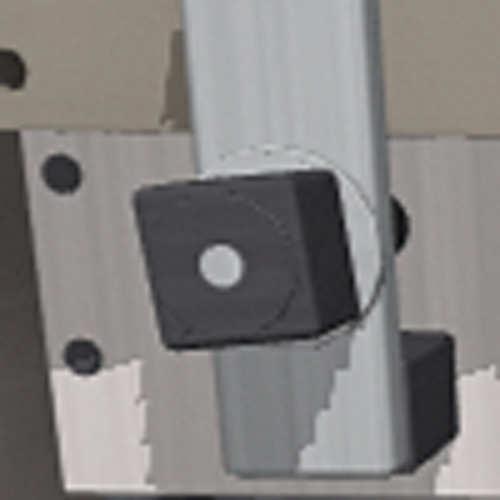

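View pics/w4s.png

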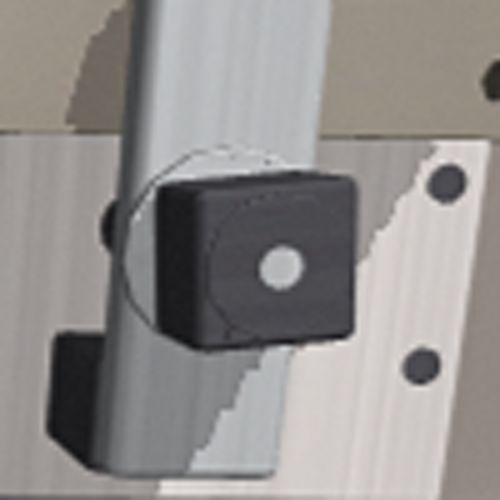

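```bash
cat > fit3.py <<'E'
exec(open("fit2.py").read().split("X,e=tri")[0])
w3=pickle.load(open("pics/w3.pkl","rb"));w4=pickle.load(open("pics/w4.pkl","rb"))
c3=lambda x,y:(137+x/5,105+y/5); c4=lambda x,y:(388+x/5,105+y/5)
D=[(w,ws(213,503)),(w2,w2s(331,386)),(w3,c3(221,266)),(w4,c4(281,268))]
print(tri(D)); print(tri(D[2:])); print(tri(D+[(s,ss(437,290))]))
C=[(w,[ws(160,400),ws(320,452),ws(277,582),ws(122,535)]),(w2,[w2s(262,322),w2s(388,309),w2s(402,440),w2s(276,454)]),
 (w3,[c3(135,188),c3(292,172),c3(318,335),c3(165,350)]),(w4,[c4(200,190),c4(355,175),c4(352,335),c4(205,350)])]
S=np.array([[1,1],[1,-1],[-1,-1],[-1,1]])
def res(q,full=False):
    R=frame(q[3],q[4]);k=q[5]; r=[]
    P=q[:3]+np.column_stack([S*k,np.full(4,.012)])@R.T
    for c,uv in C: r.append((proj(c,P)-np.array(uv)))
    dp=q[:3]+R@[0,0,q[6]]
    for c,uv in D: r.append((proj(c,dp)-np.array(uv))*2)
    if full:
        for x in r: print(x.round(1).tolist())
    return np.concatenate([x.ravel() for x in r]+[[(q[3]-np.radians(78.2))/np.radians(.5),(q[6]-.012)/.001]])
q=least_squares(res,[.58,.098,.146,np.radians(78.5),0,.0135,.012],x_scale=[.01,.01,.01,.1,.1,.001,.001]).x
res(q,True);print(q[:3].round(4),np.degrees(q[3:5]).round(2),q[5:]);print(frame(*q[3:5]).round(3))
np.save("screw.npy",q)
E
python3 fit3.py
```

```text
(array([0.58375219, 0.09678475, 0.14911781]), [np.float64(0.0002200827416684418), np.float64(6.58959169776505e-05), np.float64(0.00011334175806762027), np.float64(0.00030363476764732635)])
(array([0.58372315, 0.09653379, 0.14937932]), [np.float64(0.00013640396514369278), np.float64(0.00013640396514370346)])
(array([0.58355182, 0.09613842, 0.15338979]), [np.float64(0.0012162563525217824), np.float64(0.0010444830685772091), np.float64(0.0019040939458711775), np.float64(0.0019376528969408786), np.float64(0.002940446591178071)])
[[-1.1, 0.3], [-0.1, 0.1], [-0.4, 0.8], [-0.6, 0.7]]
[[-0.1, 1.1], [0.4, 1.2], [-0.4, 0.2], [-0.0, -0.3]]
[[-0.5, 0.6], [-0.4, 0.7], [0.3, -0.2], [0.1, -0.3]]
[[-0.6, 0.3], [0.6, 0.2], [0.5, -0.2], [-1.4, -0.3]]
[[0.4, -0.0]]
[[0.4, -0.5]]
[[0.7, -0.6]]
[[-0.1, -1.3]]
[0.5854 0.1037 0.1373] [78.21  5.91] [0.0134186  0.01366931]
[[ 0.075 -0.992 -0.102]
 [ 0.864  0.116 -0.489]
 [ 0.497 -0.052  0.866]]
```

```bash
python3 - <<'E'
from h import *
plan([([0.47,-0.02,0.23],yawtool(-125),8),([0.487,-0.2457,0.15],yawtool(166.8),10)])
E
```

```text
[[5,-7,3,0.7,2.9,-3.7],[5,-6,2,0.8,2.9,-3.7],[5,-7,4,0.7,2.9,-3.7],[5,-5,3,0.8,2.9,-3.8],[6,-6,4,0.7,2.9,-3.7],[6,-5,4,0.7,2.9,-3.7],[6,-4,5,0.8,2.9,-3.7],[5,-4,5,0.7,2.9,-3.7],[18,8,14,0,6.8,-0],[15,8,17,0,6.8,-0],[14,8,18,0,6.9,-0],[11,8,19,0,6.8,-0]]
[[9,8,21,0,6.8,-0],[7,8,22,0,6.8,-0],[4,8,22,0,6.8,-0],[1,8,23,0,6.9,-0],[-1,8,22,0,6.8,-0],[-5,8,23,0,6.8,-0]]
18 rows; end [ 0.4872 -0.2461  0.1497]
```

Request:
{"fn": "step_arm", "kwargs": {"targets": [[5,-7,3,0.7,2.9,-3.7],[5,-6,2,0.8,2.9,-3.7],[5,-7,4,0.7,2.9,-3.7],[5,-5,3,0.8,2.9,-3.8],[6,-6,4,0.7,2.9,-3.7],[6,-5,4,0.7,2.9,-3.7],[6,-4,5,0.8,2.9,-3.7],[5,-4,5,0.7,2.9,-3.7],[18,8,14,0,6.8,0],[15,8,17,0,6.8,0],[14,8,18,0,6.9,0],[11,8,19,0,6.8,0]]}}

```text
time_s: 7.48
ee_pos: [0.4779, -0.1106, 0.1965]
eef_rot: [-1.572, -0.001, -2.662]
force: [0.7, -0.4, -0.1]
grip_width: 0.0939
```

Request:
{"fn": "step_arm", "kwargs": {"targets": [[9,8,21,0,6.8,0],[7,8,22,0,6.8,0],[4,8,22,0,6.8,0],[1,8,23,0,6.9,0],[-1,8,22,0,6.8,0],[-5,8,23,0,6.8,0],[0,0,0,0,0,0]]}}

```text
time_s: 8.35
ee_pos: [0.4873, -0.2471, 0.1478]
eef_rot: [-1.572, -0.003, 2.91]
force: [0.2, 0.6, -0.5]
grip_width: 0.0941
```

```bash
python3 - <<'E'
from h import *
snap("wrist","pics/w5.png")
E
```

```text
(no output)
```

View pics/w5.png

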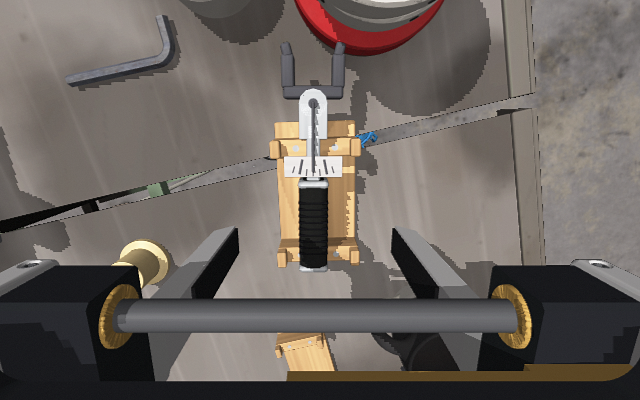

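```bash
python3 - <<'E'
from h import *
crop("pics/w5.png",255,25,120,260,2,"pics/a.png")
im=cv2.imread("pics/w5.png")[25:285,260:370]
cv2.imwrite("pics/w5s.png",np.hstack([cv2.resize(im[:130],None,fx=3.6,fy=3.6,interpolation=cv2.INTER_CUBIC),cv2.resize(im[130:],None,fx=3.6,fy=3.6,interpolation=cv2.INTER_CUBIC)]))
E
```

View pics/w5s.png

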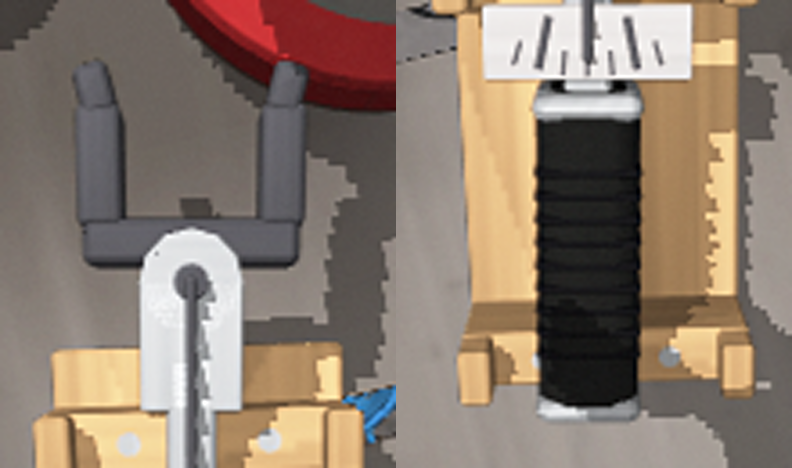

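```bash
python3 - <<'E'
from h import *
w=pickle.load(open("pics/w5.pkl","rb"))
L=lambda x,y:(260+x/3.6,25+y/3.6); Rr=lambda x,y:(260+(x-396)/3.6,155+y/3.6)
P={}
for n,uv,z in [("pin",L(190,282),.0575),("throat",L(190,218),.0575),("innerL",L(124,150),.0575),("innerR",L(259,150),.0575),("gf",Rr(588,118),.063),("gr",Rr(588,402),.063)]:
    P[n]=atz(w,uv,z);print(n,P[n].round(4))
print("pads width",np.linalg.norm(P["innerL"]-P["innerR"]),"grip len",np.linalg.norm(P["gf"]-P["gr"]))
d=P["pin"]-P["gr"];print("yaw",np.degrees(np.arctan2(d[1],d[0])),"len",np.linalg.norm(d[:2]), "g-throat",np.linalg.norm((P["throat"]-P["gr"])[:2]))
g=(P["gf"]+P["gr"])/2;print("grip ctr",g)
# rest points: base rear corners and front
E
```

```text
pin [ 0.5702 -0.2653  0.0575]
throat [ 0.5838 -0.2685  0.0575]
innerL [ 0.6011 -0.2574  0.0575]
innerR [ 0.5942 -0.2868  0.0575]
gf [ 0.5017 -0.2495  0.063 ]
gr [ 0.4289 -0.2322  0.063 ]
pads width 0.030213160564998336 grip len 0.0748430661795514
yaw -13.181086049295814 len 0.14518235275774385 g-throat 0.15907762456171745
grip ctr [ 0.46529288 -0.24082293  0.063     ]
```

Request:
{"fn": "step_arm", "kwargs": {"targets": [[-2,20,1,0,0,0],[0,25,0,0,0,0],[0,25,0,0,0,0],[0,25,0,0,0,0],[0,15,0,0,0,0],[0,7,0,0,0,0],[0,0,0,0,0,0]]}}

```text
time_s: 9.28
ee_pos: [0.4889, -0.2474, 0.0319]
eef_rot: [-1.571, -0.002, 2.911]
force: [0.0, 0.4, 0.1]
grip_width: 0.0944
```

Request:
{"fn": "step_arm", "kwargs": {"targets": [[0,0,0,0,0,0],[0,0,0,0,0,0],[0,0,0,0,0,0],[0,0,0,0,0,0],[0,0,0,0,0,0],[0,0,0,0,0,0]], "gripper": -1, "squeeze": 45}}

```text
time_s: 10.02
ee_pos: [0.4887, -0.2475, 0.0316]
eef_rot: [-1.571, -0.002, 2.911]
force: [0.3, 0.7, -0.2]
grip_width: 0.038
```

Request:
{"fn": "step_arm", "kwargs": {"targets": [[0,0,0,0,0,0],[0,0,0,0,0,0],[0,0,0,0,0,0],[0,0,0,0,0,0]]}}

```text
time_s: 10.52
ee_pos: [0.4887, -0.2474, 0.0316]
eef_rot: [-1.572, -0.002, 2.911]
force: [-0.4, 0.8, 0.5]
grip_width: 0.0256
```

```bash
python3 - <<'E'
from h import *
snap("wrist","pics/w6.png")
from station import get_obs
print(get_obs()["grip_width"],get_obs()["ee_pos"])
E
```

```text
0.025455592286467436 [ 0.48871722 -0.24743124  0.03165695]
```

View pics/w6.png

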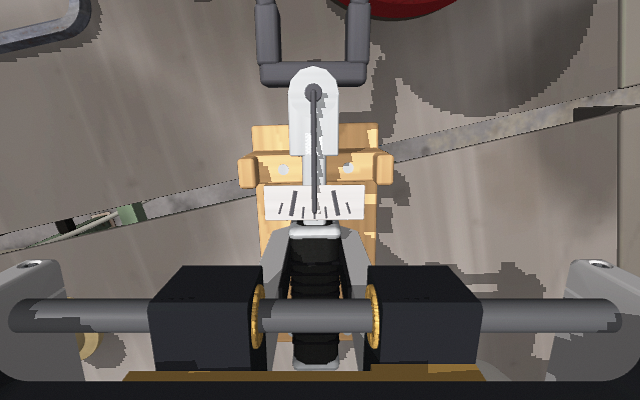

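```bash
cat >> h.py <<'E'
def intool(T,K,uv,ty):
    """point on plane tool y=ty seen at uv; T tool_from_camera"""
    d=T[:3,:3]@np.linalg.inv(K)@np.array([uv[0],uv[1],1.]);o=T[:3,3]
    return o+d*(ty-o[1])/d[1]
E
python3 - <<'E'
from h import *
crop("pics/w6.png",240,0,150,235,3,"pics/w6s.png")
im=cv2.imread("pics/w6.png")[0:110,245:385];cv2.imwrite("pics/w6s.png",cv2.resize(im,None,fx=5,fy=5,interpolation=cv2.INTER_CUBIC))
E
```

```text
(no output)
```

View pics/w6s.png

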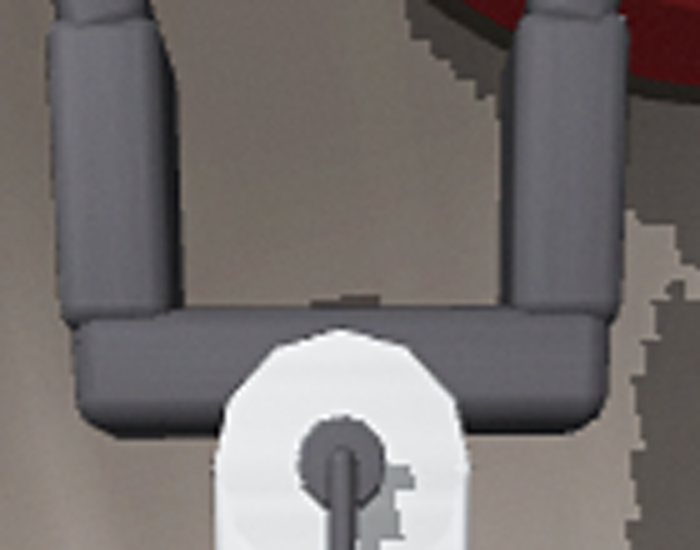

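```bash
python3 - <<'E'
from h import *
c=cam("wrist");T=np.array(c["tool_from_camera"]);K=np.array(c["intrinsics"])
f=lambda x,y:(245+x/5,y/5)
for n,uv,ty in [("pin",f(342,463),-.0255-.003),("throat",f(342,308),-.0255),("L",f(158,160),-.0255),("R",f(512,160),-.0255),("Lbot",f(176,160),-.0105),("Rbot",f(502,160),-.0105),("outerL",f(60,180),-.0255),("outerR",f(625,180),-.0255),("scale mid",(313,200),-.03)]:
    print(n,(1000*intool(T,K,uv,ty)).round(1))
E
```

```text
pin [-83.3 -28.5  -0.7]
throat [-97.1 -25.5  -0.7]
L [-109.4  -25.5  -17.2]
R [-109.4  -25.5   14.6]
Lbot [-113.2  -10.5  -17.1]
Rbot [-113.2  -10.5   15. ]
outerL [-107.8  -25.5  -26.1]
outerR [-107.8  -25.5   24.8]
scale mid [-32.7 -30.   -1. ]
```

Request:
{"fn": "step_arm", "kwargs": {"targets": [[0,-4,0,0,0,0],[0,-8,0,0,0,0],[0,-15,0,0,0,0],[0,-25,0,0,0,0],[0,-30,0,0,0,0],[0,-30,0,0,0,0],[0,-30,0,0,0,0],[0,-20,0,0,0,0],[0,-8,0,0,0,0],[0,0,0,0,0,0]], "squeeze": 55}}

```text
time_s: 11.82
ee_pos: [0.4889, -0.2477, 0.202]
eef_rot: [-1.571, -0.001, 2.911]
force: [-0.1, -0.6, -3.4]
grip_width: 0.0253
```

```bash
python3 - <<'E'
from h import *
w=snap("wrist","pics/w7.png");snap("scene","pics/s7.png")
im=cv2.imread("pics/w7.png")[0:110,245:385];a=cv2.resize(im,None,fx=5,fy=5,interpolation=cv2.INTER_CUBIC)
cv2.imwrite("pics/w7s.png",a)
crop("pics/s7.png",380,80,140,130,5,"pics/s7s.png")
q=np.load("screw.npy")
def frame(psi,phi):
    return (Ro.from_euler("z",psi)*Ro.from_euler("y",-np.radians(30))*Ro.from_euler("z",phi)).as_matrix()
F=frame(q[3],q[4]);R=Rtool(-F[:,0],-F[:,2]);J=np.array([-.1131,-.0183,-.0009])
c=np.array([.5853,.1033,.1378])
T0=c-R@J; n=F[:,2];x=F[:,0];print("final TCP",T0,"pre",T0-.042*x)
plan([(T0-.06*x+.12*n+[0,-.05,0],R,18),(T0-.042*x,R,6)])
E
```

```text
final TCP [0.5795667  0.01440075 0.06574888] pre [ 0.5764121  -0.02189976  0.04486059]
[[-3,3,-6,-1.3,-5.3,1.4],[-3,4,-6,-1.2,-5.2,1.4],[-4,4,-6,-1.3,-5.3,1.4],[-4,4,-5,-1.3,-5.3,1.3],[-4,4,-5,-1.2,-5.3,1.4],[-5,5,-4,-1.3,-5.2,1.4],[-5,4,-4,-1.3,-5.3,1.4],[-5,5,-3,-1.2,-5.3,1.4],[-6,5,-3,-1.3,-5.3,1.4],[-5,5,-2,-1.3,-5.2,1.4],[-5,6,-1,-1.3,-5.3,1.3],[-6,5,-0,-1.2,-5.3,1.4]]
[[-5,6,-1,-1.3,-5.3,1.4],[-5,6,1,-1.2,-5.2,1.4],[-5,6,1,-1.3,-5.3,1.4],[-5,6,2,-1.3,-5.3,1.4],[-4,6,2,-1.3,-5.3,1.4],[-4,6,3,-1.2,-5.2,1.3],[-10,24,-1,-0,-0,0],[-10,24,-1,-0,-0,0],[-11,24,-1,-0,-0,0],[-10,24,-1,-0,-0,0],[-10,24,-1,-0,-0,0],[-10,24,-1,-0,-0,0]]
24 rows; end [ 0.5763 -0.0221  0.045 ]
```

View pics/w7s.png

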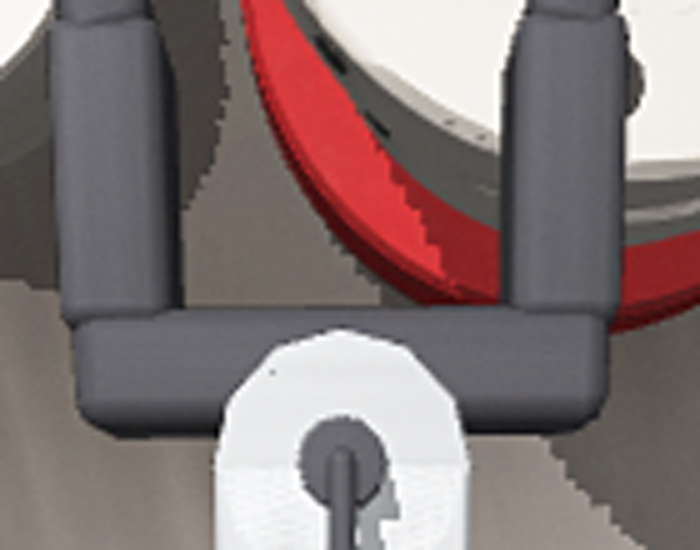

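View pics/s7s.png

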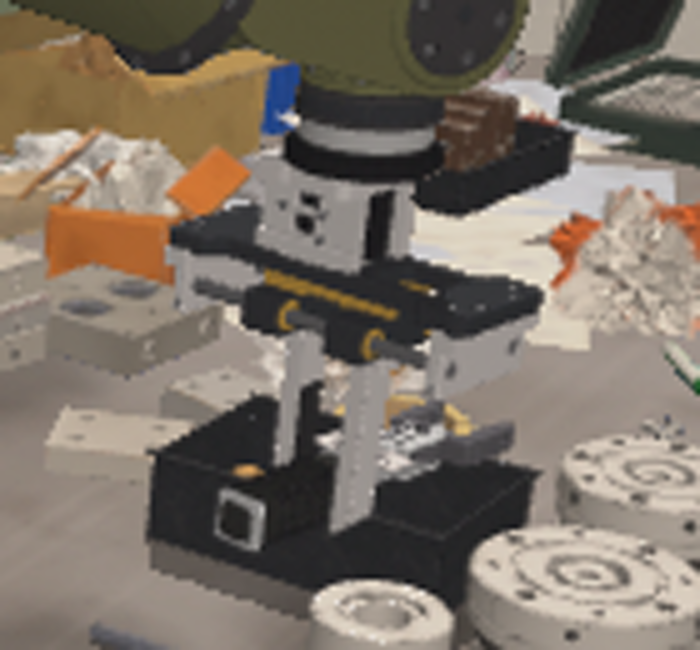

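Request:
{"fn": "step_arm", "kwargs": {"targets": [[-3,3,-6,-1.3,-5.3,1.4],[-3,4,-6,-1.2,-5.2,1.4],[-4,4,-6,-1.3,-5.3,1.4],[-4,4,-5,-1.3,-5.3,1.3],[-4,4,-5,-1.2,-5.3,1.4],[-5,5,-4,-1.3,-5.2,1.4],[-5,4,-4,-1.3,-5.3,1.4],[-5,5,-3,-1.2,-5.3,1.4],[-6,5,-3,-1.3,-5.3,1.4],[-5,5,-2,-1.3,-5.2,1.4],[-5,6,-1,-1.3,-5.3,1.3],[-6,5,0,-1.2,-5.3,1.4]]}}

```text
time_s: 13.42
ee_pos: [0.5386, -0.1801, 0.1601]
eef_rot: [-1.644, 0.367, -2.265]
force: [0.5, 0.4, -2.3]
grip_width: 0.0255
```

Request:
{"fn": "step_arm", "kwargs": {"targets": [[-5,6,-1,-1.3,-5.3,1.4],[-5,6,1,-1.2,-5.2,1.4],[-5,6,1,-1.3,-5.3,1.4],[-5,6,2,-1.3,-5.3,1.4],[-4,6,2,-1.3,-5.3,1.4],[-4,6,3,-1.2,-5.2,1.3],[0,0,0,0,0,0]]}}

```text
time_s: 14.3
ee_pos: [0.563, -0.146, 0.1391]
eef_rot: [-1.513, 0.52, -1.659]
force: [0.7, -0.5, -3.0]
grip_width: 0.0256
```

```bash
python3 - <<'E'
from h import *
from station import get_obs
w=snap("wrist","pics/w8.png")
print(get_obs()["qpos"])
q=np.load("screw.npy")
def frame(psi,phi):
    return (Ro.from_euler("z",psi)*Ro.from_euler("y",-np.radians(30))*Ro.from_euler("z",phi)).as_matrix()
F=frame(q[3],q[4]);R=Rtool(-F[:,0],-F[:,2]);J=np.array([-.1131,-.0183,-.0009])
c=np.array([.5853,.1033,.1378])
T0=c-R@J; n=F[:,2];x=F[:,0]
plan([(T0-.042*x+.035*n,R,5)],dec=1)
E
```

```text
[-0.54017524  0.51359775  1.46878871  0.50174603  1.37226874 -0.58943833]
[[-12.3,21.8,-1.2,-0,-0,0],[-12.3,21.9,-1.3,-0,-0.1,0],[-12.2,21.8,-1.2,-0,0,0],[-12.3,21.8,-1.2,-0,-0,0.1],[-12.3,21.9,-1.3,-0,-0,-0]]
5 rows; end [ 0.5728 -0.039   0.0752]
```

View pics/w8.png

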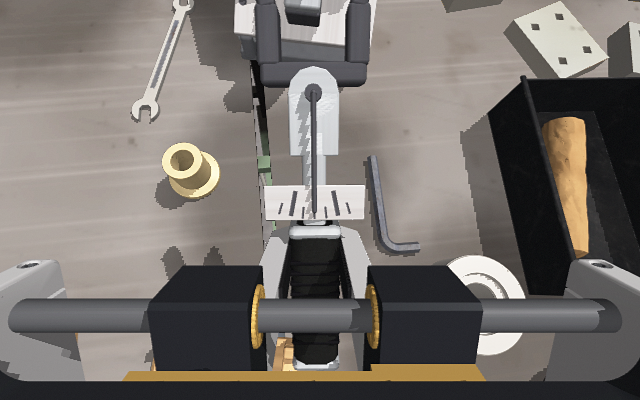

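Request:
{"fn": "step_arm", "kwargs": {"targets": [[-12.3,21.8,-1.2,0,0,0],[-12.3,21.9,-1.3,0,-0.1,0],[-12.2,21.8,-1.2,0,0,0],[-12.3,21.8,-1.2,0,0,0.1],[-12.3,21.9,-1.3,0,0,0],[0,0,0,0,0,0]]}}

```text
time_s: 15.1
ee_pos: [0.5723, -0.038, 0.0754]
eef_rot: [-1.511, 0.521, -1.657]
force: [-0.2, -0.3, -2.0]
grip_width: 0.0257
```

```bash
python3 - <<'E'
from h import *
from station import get_obs
w=snap("wrist","pics/w9.png");snap("scene","pics/s9.png")
im=cv2.imread("pics/w9.png")[0:110,245:385];cv2.imwrite("pics/w9s.png",cv2.resize(im,None,fx=5,fy=5,interpolation=cv2.INTER_CUBIC))
crop("pics/s9.png",290,110,150,120,5,"pics/s9s.png")
E
```

```text
(no output)
```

View pics/w9s.png

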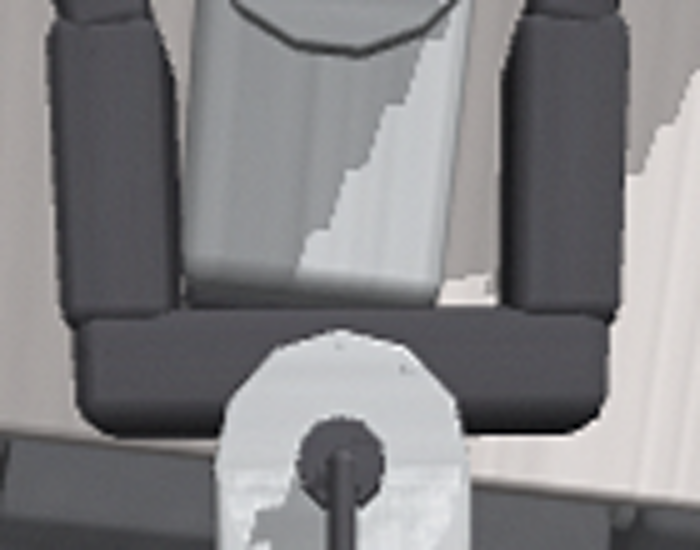

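View pics/s9s.png

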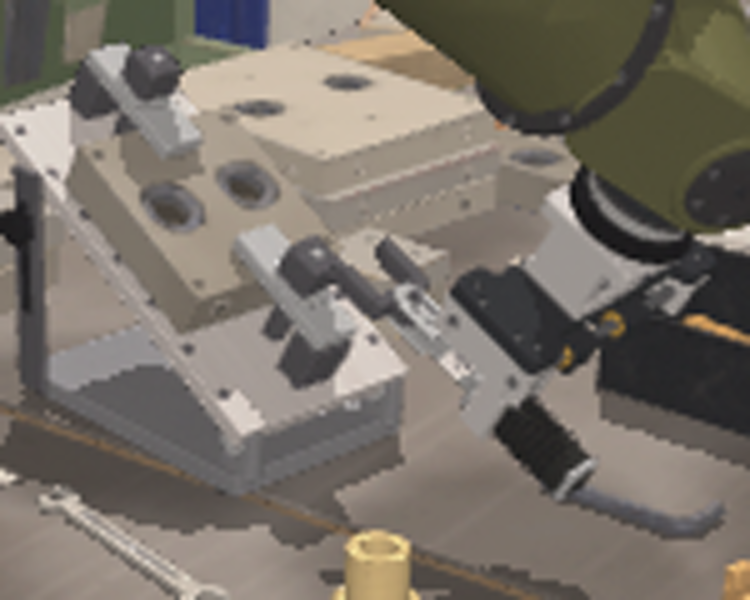

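```bash
python3 - <<'E'
from h import *
from station import get_obs
p,R=toolpose(get_obs());s=cam("scene")
G=np.array([-.1131,-.0183,0])
W=lambda x,y,z: p+R@(G+np.array([-x,-z,-y])/1000)  # wrench jaw frame (mm) -> world
im=cv2.imread("pics/s9.png")[110:230,290:440];k=5
im=cv2.resize(im,None,fx=k,fy=k,interpolation=cv2.INTER_CUBIC)
for v in [(-30,0,8),(17,20,7.5),(17,-20,7.5),(17,20,-7.5),(17,-20,-7.5),(-187,13,13),(-187,-13,13),(-187,13,-13),(-187,-13,-13),(-15.5,26,7.5),(-15.5,-26,7.5)]:
    u=(proj(s,W(*v))[0]-[290,110])*k;print(v,u.round(0));cv2.circle(im,(int(u[0]),int(u[1])),3,(0,0,255),-1)
q=np.load("screw.npy")
F=(Ro.from_euler("z",q[3])*Ro.from_euler("y",-np.radians(30))*Ro.from_euler("z",q[4])).as_matrix()
c=np.array([.5853,.1033,.1378])
for a in [(14,14,12),(14,-14,12),(-14,-14,12),(-14,14,12),(-14,14,-12),(-14,-14,-12)]:
    u=(proj(s,c+F@np.array(a)/1000)[0]-[290,110])*k;cv2.circle(im,(int(u[0]),int(u[1])),3,(0,255,0),-1)
cv2.imwrite("pics/s9o.png",im)
E
```

```text
(-30, 0, 8) [412. 298.]
(17, 20, 7.5) [339. 256.]
(17, -20, 7.5) [382. 236.]
(17, 20, -7.5) [330. 272.]
(17, -20, -7.5) [372. 252.]
(-187, 13, 13) [580. 484.]
(-187, -13, 13) [606. 467.]
(-187, 13, -13) [561. 510.]
(-187, -13, -13) [586. 493.]
(-15.5, 26, 7.5) [368. 296.]
(-15.5, -26, 7.5) [423. 268.]
```

View pics/s9o.png

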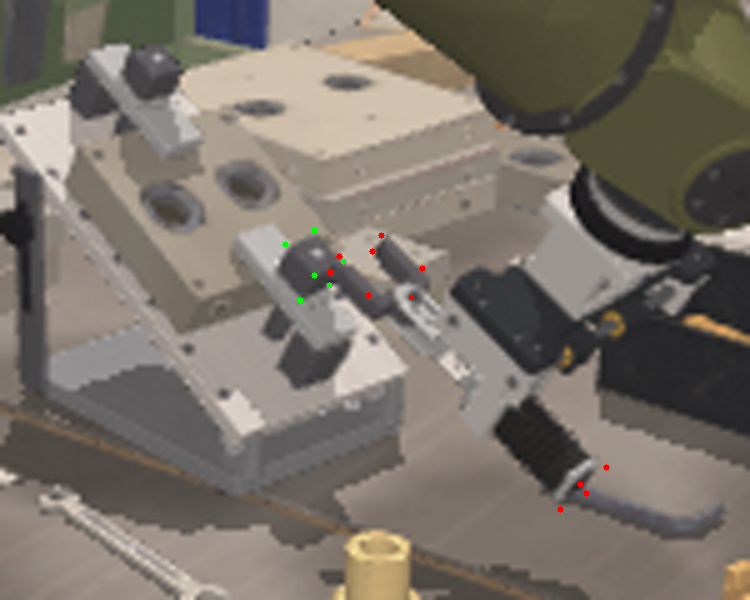

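```bash
python3 - <<'E'
from h import *
s=cam("scene");q=np.load("screw.npy")
F=(Ro.from_euler("z",q[3])*Ro.from_euler("y",-np.radians(30))*Ro.from_euler("z",q[4])).as_matrix()
im0=cv2.imread("pics/scene0.png")[145:185,330:375];k=9
out=[]
for dz in (0,.004,.008):
    im=cv2.resize(im0,None,fx=k,fy=k,interpolation=cv2.INTER_CUBIC)
    c=np.array([.5853,.1033,.1378])+F[:,2]*dz
    V=[(1,1,1),(1,-1,1),(-1,-1,1),(-1,1,1),(1,1,-1),(1,-1,-1),(-1,-1,-1),(-1,1,-1)]
    U=[((proj(s,c+F@(np.array(a)*[.014,.014,.012]))[0]-[329.5,144.5])*k).astype(int) for a in V]
    for i,j in [(0,1),(1,2),(2,3),(3,0),(2,6),(3,7),(6,7),(0,4),(4,7)]: cv2.line(im,tuple(int(v) for v in U[i]),tuple(int(v) for v in U[j]),(0,255,0),1)
    out.append(im[:, :])
print(out[0].shape)
r=np.hstack(out);cv2.imwrite("pics/hs.png",cv2.resize(r,None,fx=.65,fy=.65,interpolation=cv2.INTER_AREA))
E
```

```text
(360, 405, 3)
```

View pics/hs.png

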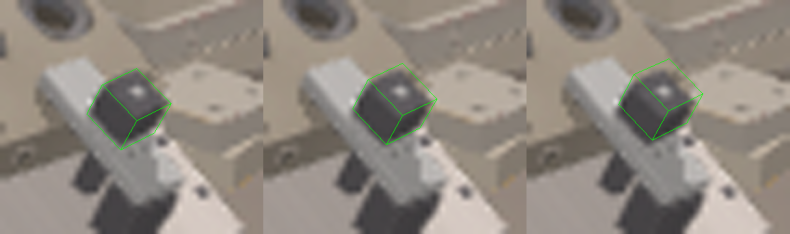

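```bash
cat >> h.py <<'E'
q=np.load("screw.npy")
F=(Ro.from_euler("z",q[3])*Ro.from_euler("y",-np.radians(30))*Ro.from_euler("z",q[4])).as_matrix()
RT=Rtool(-F[:,0],-F[:,2]);J=np.array([-.1131,-.0183,-.0009])
c0=np.array([.5853,.1033,.1378])+F[:,2]*.0015
T0=c0-RT@J
E
python3 - <<'E'
from h import *
plan([(T0-.042*F[:,0],RT,3)],dec=1)
print(plan([(T0,RT,9)],p=T0-.042*F[:,0],R=RT,dec=1))
E
```

```text
[[0.1,11.6,-0.1,-0,0,-0],[0.1,11.6,-0.2,-0.1,0,-0],[0,11.6,-0.1,-0,0.1,-0]]
3 rows; end [ 0.5763 -0.0226  0.0462]
[[-4.7,0,0,0,0,0],[-4.6,-0,-0,0,0,0],[-4.7,0,0,0,0,0],[-4.7,0,0,0,0,0],[-4.6,0,-0,0,0,0],[-4.7,0,0,0,0,0],[-4.7,0,0,0,0,0],[-4.6,0,-0,0,0,0],[-4.7,0,0,0,0,0]]
9 rows; end [0.5794 0.0137 0.067 ]
(array([0.57941352, 0.01366656, 0.06704792]), array([[-0.07510968,  0.10212395,  0.99193207],
       [-0.864298  ,  0.4894596 , -0.11583726],
       [-0.49734043, -0.8660254 ,  0.05150237]]))
```

Request:
{"fn": "step_arm", "kwargs": {"targets": [[0,11.5,0,0,0,0],[0,11.5,0,0,0,0],[0,11.5,0,0,0,0],[0,0,0,0,0,0]]}}

```text
time_s: 15.7
ee_pos: [0.5761, -0.0215, 0.0451]
eef_rot: [-1.511, 0.522, -1.656]
force: [-0.3, 0.0, -2.4]
grip_width: 0.0256
```

```bash
python3 - <<'E'
from h import *
from station import get_obs
p,R=toolpose(get_obs()); print("err tool mm",(RT.T@(p-(T0-.042*F[:,0]))*1e3).round(1),get_obs()["force"].round(1),"rot",np.degrees(Ro.from_matrix(RT.T@R).as_rotvec()).round(2))
w=snap("scene","pics/s10.png");crop("pics/s10.png",310,130,110,90,7,"pics/s10s.png")
E
```

```text
err tool mm [-0.4  1.5 -0.3] [-0.3  0.  -2.4] rot [-0.02 -0.07  0.06]
```

View pics/s10s.png

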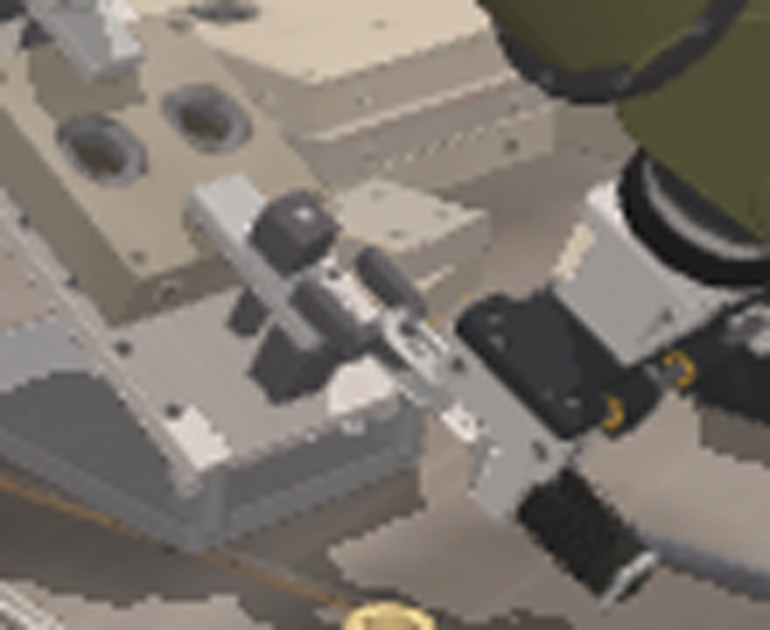

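Request:
{"fn": "step_arm", "kwargs": {"targets": [[0,-1.5,0.3,0,0,0],[-5,0,0,0,0,0],[-5,0,0,0,0,0],[-5,0,0,0,0,0],[-5,0,0,0,0,0],[-4,0,0,0,0,0],[0,0,0,0,0,0]]}}

```text
time_s: 16.62
ee_pos: [0.5785, -0.0019, 0.0596]
eef_rot: [-1.509, 0.521, -1.655]
force: [-1.0, -0.1, -2.5]
grip_width: 0.0255
```

```bash
python3 - <<'E'
from h import *
from station import get_obs
o=get_obs();p,R=toolpose(o); print("err tool mm",(RT.T@(p-T0)*1e3).round(1),o["force"].round(1),o["moment"].round(2))
w=snap("wrist","pics/w11.png")
im=cv2.imread("pics/w11.png")[0:110,245:385];cv2.imwrite("pics/w11s.png",cv2.resize(im,None,fx=5,fy=5,interpolation=cv2.INTER_CUBIC))
E
```

```text
err tool mm [17.2 -1.2  0.5] [-1.  -0.1 -2.5] [-0.65  0.16 -0.02]
```

View pics/w11s.png

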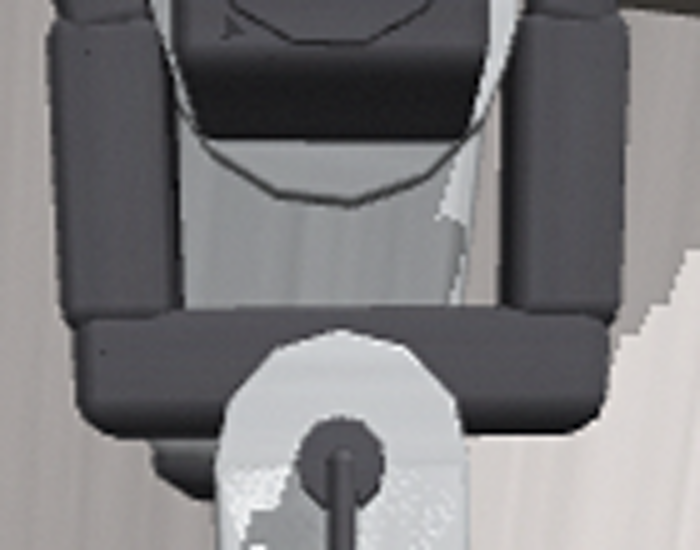

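Request:
{"fn": "step_arm", "kwargs": {"targets": [[-5,0,0,0,0,0],[-5,0.5,0,0,0,0],[-4,0.5,0,0,0,0],[-3,0,0,0,0,0],[0,0,0,0,0,0],[0,0,0,0,0,0]]}}

```text
time_s: 17.42
ee_pos: [0.5798, 0.013, 0.067]
eef_rot: [-1.509, 0.521, -1.655]
force: [0.2, -0.2, -2.6]
grip_width: 0.0255
```

```bash
python3 - <<'E'
from h import *
from station import get_obs
o=get_obs();p,R=toolpose(o); print("err tool mm",(RT.T@(p-T0)*1e3).round(1),o["force"].round(1),o["moment"].round(2))
w=snap("wrist","pics/w12.png")
im=cv2.imread("pics/w12.png")[0:235,245:385];cv2.imwrite("pics/w12s.png",cv2.resize(im,None,fx=2.5,fy=2.5,interpolation=cv2.INTER_CUBIC))
E
```

```text
err tool mm [ 0.6 -0.2  0.4] [ 0.2 -0.2 -2.6] [-0.61  0.15  0.02]
```

View pics/w12s.png

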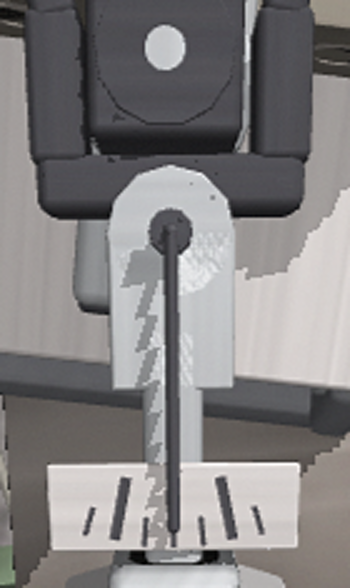

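Request:
{"fn": "step_arm", "kwargs": {"targets": [[0,0,-2,0,1,0],[0,0,-2,0,1,0],[0,0,-2,0,1,0],[0,0,-2,0,1,0],[0,0,-2,0,1,0],[0,0,-2,0,1,0],[0,0,0,0,0,0]]}}

```text
time_s: 18.35
ee_pos: [0.5678, 0.0149, 0.0667]
eef_rot: [-1.57, 0.524, -1.777]
force: [-0.3, -1.3, -2.8]
grip_width: 0.0257
```

```bash
cat > look.py <<'E'
import sys
from h import *
from station import get_obs
n=sys.argv[1]
o=get_obs();p,R=toolpose(o); print("err tool mm",(RT.T@(p-T0)*1e3).round(1),"rot",np.degrees(Ro.from_matrix(RT.T@R).as_rotvec()).round(2),"F tool",(R.T@(np.array(o["force"])-[0,0,-2.6])).round(1),o["moment"].round(2),o["time_s"])
w=snap("wrist",f"pics/{n}.png")
im=cv2.imread(f"pics/{n}.png")[0:235,235:395];cv2.imwrite(f"pics/{n}s.png",cv2.resize(im,None,fx=2.5,fy=2.5,interpolation=cv2.INTER_CUBIC))
E
python3 look.py w13
```

```text
err tool mm [ -0.   -0.2 -11.7] rot [0.07 5.92 0.04] F tool [ 1.2 -0.5 -0. ] [-0.57  0.14  0.02] 18.35
```

View pics/w13s.png

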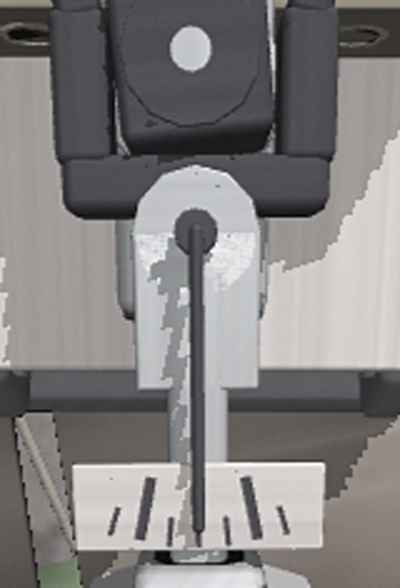

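Request:
{"fn": "step_arm", "kwargs": {"targets": [[0.3,0,-1.5,0,1,0],[0.3,0,-1.5,0,1,0],[0,0,-1.5,0,1,0],[0,0,-1.5,0,1,0],[0,0,-1.5,0,1,0],[0,0,-1.5,0,1,0],[0,0,0,0,0,0]]}}

```text
time_s: 19.27
ee_pos: [0.5587, 0.0165, 0.0663]
eef_rot: [-1.631, 0.521, -1.898]
force: [-5.6, -2.9, -4.0]
grip_width: 0.0256
```

```bash
python3 look.py w14
```

```text
err tool mm [ -0.5  -0.1 -20.9] rot [ 0.04 11.94  0.02] F tool [ 4.6 -0.7 -4.4] [-0.98  0.71  0.87] 19.275
```

View pics/w14s.png

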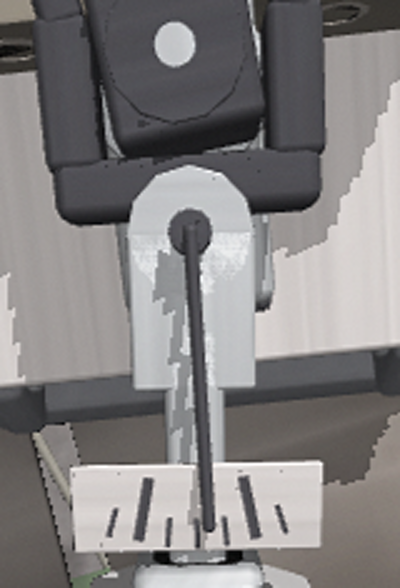

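Request:
{"fn": "step_arm", "kwargs": {"targets": [[0.3,0,-2,0,0.5,0],[0.3,0,-2,0,1,0],[0.2,0,-2,0,1,0],[0.2,0,-2,0,1,0],[0,0,0,0,0,0]]}}

```text
time_s: 19.95
ee_pos: [0.5515, 0.0181, 0.0667]
eef_rot: [-1.664, 0.517, -1.968]
force: [0.9, -2.5, -5.0]
grip_width: 0.026
```

```bash
python3 look.py w15
```

```text
err tool mm [ -1.6  -0.4 -28.2] rot [ 0.14 15.42  0.05] F tool [3.  1.  1.9] [-1.13 -0.06 -0.07] 19.95
```

View pics/w15s.png

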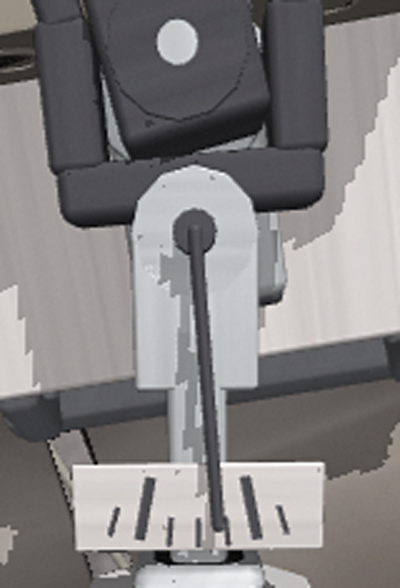

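Request:
{"fn": "step_arm", "kwargs": {"targets": [[0.2,0,-1.7,0,1,0],[0.2,0,-1.7,0,1,0],[0.2,0,-1.7,0,1,0],[0.2,0,-1.7,0,1,0],[0.2,0,-1.7,0,1,0],[0,0,0,0,0,0]]}}

```text
time_s: 20.75
ee_pos: [0.5438, 0.0207, 0.0674]
eef_rot: [-1.712, 0.507, -2.067]
force: [7.7, 0.3, -4.7]
grip_width: 0.0254
```

```bash
python3 look.py w16
```

```text
err tool mm [ -3.6  -0.5 -36.1] rot [ 0.19 20.43  0.08] F tool [-2.4  2.8  7.1] [-0.69 -1.02 -0.6 ] 20.75
```

View pics/w16s.png

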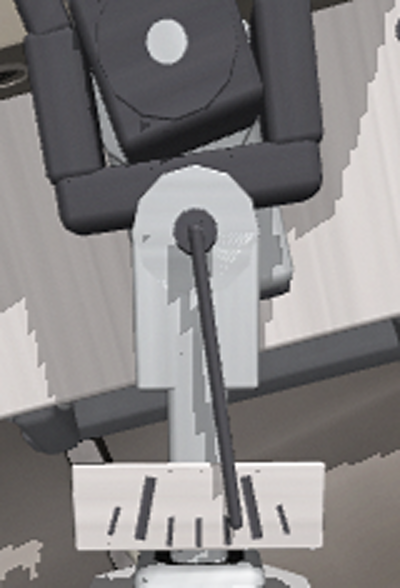

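Request:
{"fn": "step_arm", "kwargs": {"targets": [[0,0,-1.6,0,1,0],[0,0,-1.6,0,1,0],[0,0,-1.6,0,1,0],[0,0,-1.6,0,1,0],[0,0,-0.8,0,0.5,0],[0,0,0,0,0,0]]}}

```text
time_s: 21.55
ee_pos: [0.5376, 0.0234, 0.0683]
eef_rot: [-1.753, 0.494, -2.156]
force: [9.0, -2.2, -5.3]
grip_width: 0.0256
```

```bash
python3 look.py w17
```

```text
err tool mm [ -5.9  -0.6 -42.6] rot [ 0.23 24.92  0.05] F tool [-1.5  2.2  9.3] [-1.29 -1.1  -0.62] 21.55
```

View pics/w17s.png

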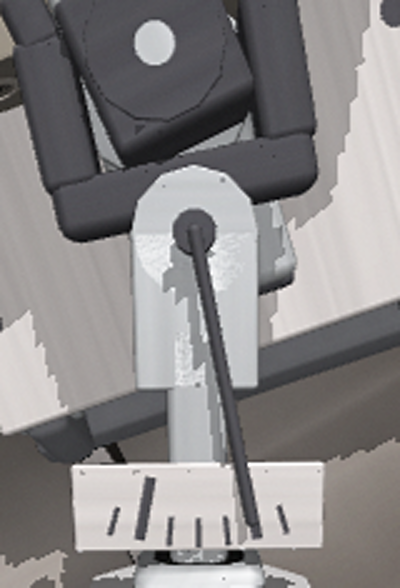

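Request:
{"fn": "step_arm", "kwargs": {"targets": [[0,0,-0.8,0,0.5,0],[0,0,0,0,0,0],[0,0,0,0,0,0],[0,0,0,0,0,0],[0,0,0,0,0,0],[0,0,0,0,0,0],[0,0,0,0,0,0],[0,0,0,0,0,0],[0,0,0,0,0,0],[0,0,0,0,0,0],[0,0,0,0,0,0],[0,0,0,0,0,0]]}}

```text
time_s: 23.1
ee_pos: [0.5369, 0.0237, 0.0684]
eef_rot: [-1.758, 0.493, -2.165]
force: [9.2, -3.1, -6.2]
grip_width: 0.0254
```

```bash
python3 look.py w18
```

```text
err tool mm [ -6.2  -0.6 -43.3] rot [ 0.23 25.41  0.05] F tool [-0.6  2.6 10. ] [-1.33 -1.12 -0.63] 23.1
```

View pics/w18s.png

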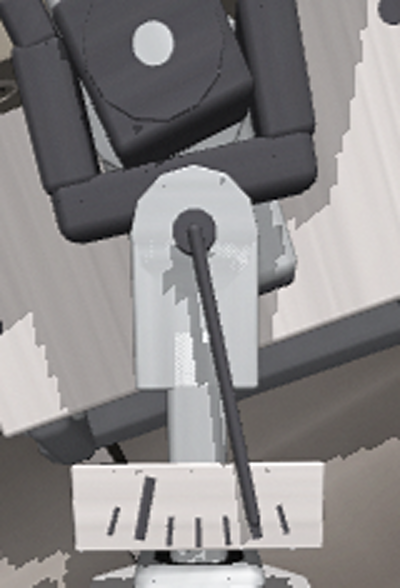

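Request:
{"fn": "step_arm", "kwargs": {"targets": [[0,0,-0.6,0,0.4,0],[0,0,0,0,0,0],[0,0,0,0,0,0],[0,0,0,0,0,0],[0,0,0,0,0,0],[0,0,0,0,0,0],[0,0,0,0,0,0],[0,0,0,0,0,0],[0,0,0,0,0,0],[0,0,0,0,0,0]]}}

```text
time_s: 24.4
ee_pos: [0.5364, 0.024, 0.0685]
eef_rot: [-1.761, 0.491, -2.173]
force: [9.7, -2.6, -4.9]
grip_width: 0.0258
```

```bash
python3 look.py w19
```

```text
err tool mm [ -6.4  -0.6 -43.8] rot [ 0.24 25.81  0.05] F tool [-1.9  1.7 10. ] [-1.34 -1.24 -0.65] 24.4
```

View pics/w19s.png

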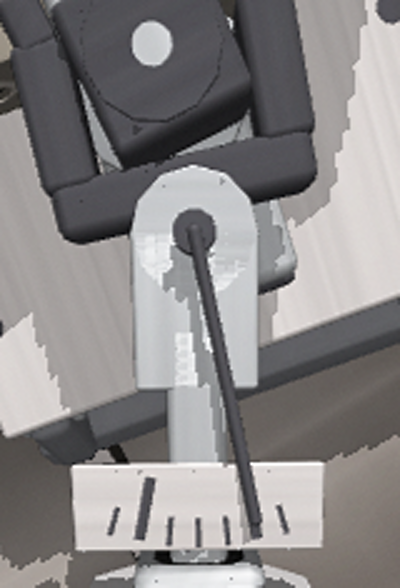

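```bash
python3 - <<'E'
from h import *
W=[]
for e,a,n in [((-3.6,-.3,-36.1),20.4,3),((-1.6,-.3,-28.2),15.4,3),((-.3,-.2,-20.9),11.9,2),((0.2,-.2,-11.7),5.92,3),((.6,-.2,.4),0,3)]:
    W.append((T0+RT@np.array(e)/1e3,RT@Ro.from_euler("y",a,degrees=True).as_matrix(),n))
plan(W,dec=1)
E
```

```text
[[-0.3,0.1,2.7,-0.1,-1.8,-0],[-0.2,0.1,2.7,-0.1,-1.8,-0.1],[-0.1,0.1,2.8,-0,-1.8,0],[-0.3,0,2.7,-0,-1.7,0],[-0.2,0,2.7,-0,-1.6,0],[-0.1,0,2.7,-0,-1.7,0],[-0.3,0.1,3.7,-0,-1.8,0],[-0.3,0,3.7,-0,-1.7,0],[-0.5,0,3,-0,-2,0],[-0.3,0,3.1,-0,-2,0],[-0.3,0.1,3,-0,-2,0],[-0.3,-0,4,-0,-2,0]]
[[-0.1,-0,4.1,-0,-1.9,0],[0,-0,4,-0,-2,0]]
14 rows; end [0.5798 0.013  0.0669]
```

Request:
{"fn": "step_arm", "kwargs": {"targets": [[-0.3,0,2.7,-0.1,-1.8,0],[-0.2,0,2.7,-0.1,-1.8,0],[-0.1,0,2.8,0,-1.8,0],[-0.3,0,2.7,0,-1.7,0],[-0.2,0,2.7,0,-1.6,0],[-0.1,0,2.7,0,-1.7,0],[-0.3,0,3.7,0,-1.8,0],[-0.3,0,3.7,0,-1.7,0],[-0.5,0,3,0,-2,0],[-0.3,0,3.1,0,-2,0],[-0.3,0,3,0,-2,0],[0,0,0,0,0,0]]}}

```text
time_s: 25.95
ee_pos: [0.567, 0.0151, 0.0665]
eef_rot: [-1.572, 0.526, -1.775]
force: [0.7, 0.7, -2.8]
grip_width: 0.0258
```

```bash
python3 look.py w20
```

```text
err tool mm [ -0.   -0.1 -12.5] rot [-0.09  5.86  0.12] F tool [-0.6  0.6  0.5] [-0.5   0.16 -0.05] 25.95
```

View pics/w20s.png

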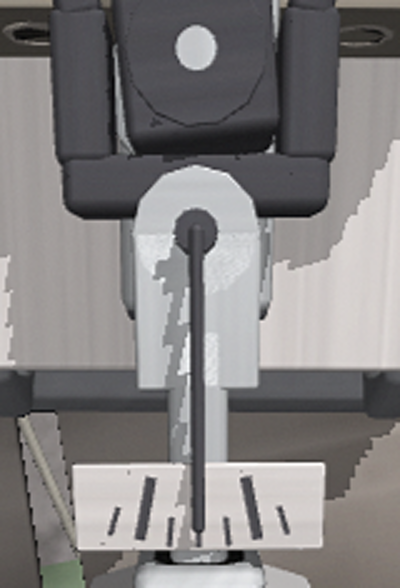

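Request:
{"fn": "step_arm", "kwargs": {"targets": [[0,0,4.3,0,-2,0],[0,0,4.2,0,-2,0],[0.2,0,4.2,0,-1.9,0],[0,0,0,0,0,0]]}}

```text
time_s: 26.5
ee_pos: [0.5794, 0.0126, 0.0664]
eef_rot: [-1.513, 0.523, -1.657]
force: [0.7, 0.2, -2.5]
grip_width: 0.0257
```

```bash
python3 look.py w21
```

```text
err tool mm [ 1.2 -0.   0.1] rot [-0.1  -0.04  0.12] F tool [-0.3  0.1  0.7] [-0.6   0.19 -0.01] 26.5
```

View pics/w21s.png

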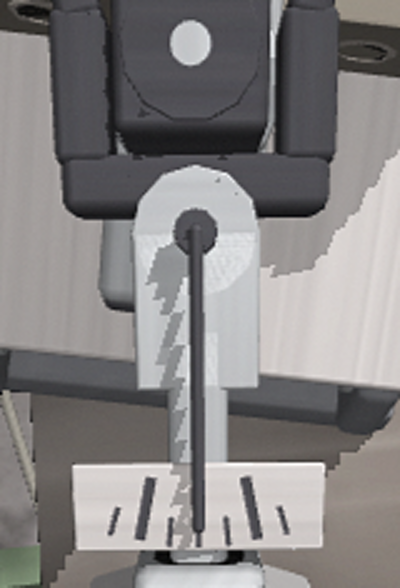

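Request:
{"fn": "step_arm", "kwargs": {"targets": [[5,0,0,0,0,0],[6,0,0,0,0,0],[6,0,0,0,0,0],[7,0,0,0,0,0],[7,0,0,0,0,0],[7,0,0,0,0,0],[5,-5,0,0,0,0],[5,-15,0,0,0,0],[10,-20,0,0,0,0],[10,-22,0,0,0,0],[10,-22,0,0,0,0],[10,-22,0,0,0,0]]}}

```text
time_s: 28.05
ee_pos: [0.5617, -0.1173, 0.1159]
eef_rot: [-1.512, 0.522, -1.657]
force: [-0.3, -0.0, -4.2]
grip_width: 0.0258
```

```bash
python3 - <<'E'
from h import *
RG=Ro.from_euler("xyz",[-1.5712,-.002,2.911]).as_matrix()
plan([([0.489,-0.2476,0.20],RG,18),([0.489,-0.2476,0.06],RG,5)])
E
```

```text
[[4,-8,-3,1.3,5.3,-1.4],[5,-8,-2,1.3,5.2,-1.4],[5,-8,-2,1.2,5.3,-1.4],[5,-8,-1,1.3,5.3,-1.4],[6,-7,-0,1.3,5.3,-1.3],[6,-8,-0,1.2,5.2,-1.4],[6,-7,1,1.3,5.3,-1.4],[6,-7,2,1.3,5.3,-1.4],[6,-7,2,1.3,5.3,-1.4],[6,-7,3,1.3,5.2,-1.4],[5,-7,4,1.2,5.3,-1.4],[6,-6,4,1.3,5.3,-1.3]]
[[5,-6,5,1.3,5.2,-1.4],[5,-6,6,1.3,5.3,-1.4],[4,-6,6,1.2,5.3,-1.4],[4,-5,7,1.3,5.3,-1.4],[4,-5,7,1.3,5.2,-1.4],[2,-5,8,1.3,5.3,-1.4],[0,28,0,-0,0,0],[0,28,0,-0,0,0],[0,28,0,-0,0,0],[0,28,0,-0,0,0],[0,28,0,-0,0,0]]
23 rows; end [ 0.4891 -0.2476  0.0597]
```

Request:
{"fn": "step_arm", "kwargs": {"targets": [[4,-8,-3,1.3,5.3,-1.4],[5,-8,-2,1.3,5.2,-1.4],[5,-8,-2,1.2,5.3,-1.4],[5,-8,-1,1.3,5.3,-1.4],[6,-7,0,1.3,5.3,-1.3],[6,-8,0,1.2,5.2,-1.4],[6,-7,1,1.3,5.3,-1.4],[6,-7,2,1.3,5.3,-1.4],[6,-7,2,1.3,5.3,-1.4],[6,-7,3,1.3,5.2,-1.4],[5,-7,4,1.2,5.3,-1.4],[6,-6,4,1.3,5.3,-1.3]]}}

```text
time_s: 29.55
ee_pos: [0.5128, -0.2034, 0.1715]
eef_rot: [-1.661, 0.172, -2.83]
force: [0.5, -0.3, -2.9]
grip_width: 0.0254
```

Request:
{"fn": "step_arm", "kwargs": {"targets": [[5,-6,5,1.3,5.2,-1.4],[5,-6,6,1.3,5.3,-1.4],[4,-6,6,1.2,5.3,-1.4],[4,-5,7,1.3,5.3,-1.4],[4,-5,7,1.3,5.2,-1.4],[2,-5,8,1.3,5.3,-1.4],[0,0,0,0,0,0],[0,0,0,0,0,0]]}}

```text
time_s: 30.55
ee_pos: [0.4896, -0.2461, 0.1983]
eef_rot: [-1.572, -0.003, 2.913]
force: [0.3, 0.9, -2.9]
grip_width: 0.0256
```

```bash
python3 - <<'E'
from h import *
RG=Ro.from_euler("xyz",[-1.5712,-.002,2.911]).as_matrix()
plan([([0.489,-0.2476,0.06],RG,6)],dec=1)
snap("wrist","pics/w22.png")
E
```

```text
[[-0,23,0.3,0,0,0],[-0.1,23.1,0.3,0,0,0],[-0,23,0.2,0,0.1,0],[-0,23.1,0.3,0,-0,0],[-0.1,23,0.3,0,-0,0.1],[0,23.1,0.3,0,0,-0]]
6 rows; end [ 0.489  -0.2476  0.06  ]
```

View pics/w22.png

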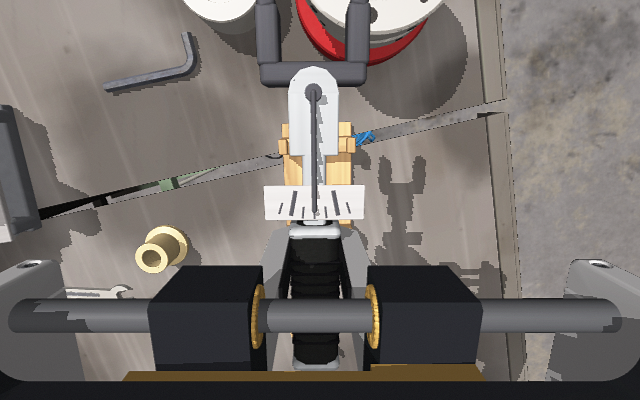

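Wrench is above the rest (rest at columns 280–352, centred under the wrench at 313). Lowering.

Request:
{"fn": "step_arm", "kwargs": {"targets": [[0,15,0.3,0,0,0],[0,25,0.3,0,0,0],[0,25,0.3,0,0,0],[0,25,0.3,0,0,0],[0,25,0.3,0,0,0],[0,18,0.2,0,0,0],[0,8,0,0,0,0],[0,5,0,0,0,0],[0,0,0,0,0,0]]}}

```text
time_s: 31.72
ee_pos: [0.4891, -0.2475, 0.0523]
eef_rot: [-1.571, -0.003, 2.912]
force: [0.7, 0.1, -2.5]
grip_width: 0.0256
```

Request:
{"fn": "step_arm", "kwargs": {"targets": [[0,5,0,0,0,0],[0,4,0,0,0,0],[0,3,0,0,0,0],[0,3,0,0,0,0],[0,2,0,0,0,0],[0,2,0,0,0,0],[0,1,0,0,0,0],[0,0,0,0,0,0]]}}

```text
time_s: 32.72
ee_pos: [0.4889, -0.2474, 0.032]
eef_rot: [-1.571, -0.004, 2.912]
force: [-0.0, -0.9, -2.3]
grip_width: 0.0257
```

```bash
python3 - <<'E'
from h import *
snap("wrist","pics/w23.png")
E
```

```text
(no output)
```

View pics/w23.png

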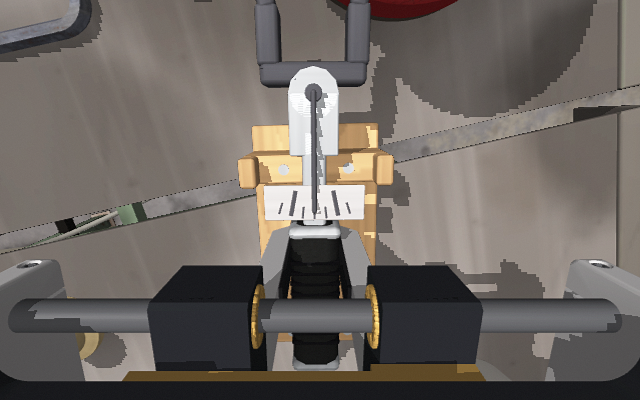

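Request:
{"fn": "step_arm", "kwargs": {"targets": [[0,0.4,0,0,0,0],[0,0.4,0,0,0,0],[0,0,0,0,0,0]]}}

```text
time_s: 33.15
ee_pos: [0.4889, -0.2475, 0.0316]
eef_rot: [-1.571, -0.003, 2.912]
force: [-3.6, 1.4, 4.9]
grip_width: 0.0252
```

Request:
{"fn": "step_arm", "kwargs": {"targets": [[0,0,0,0,0,0],[0,0,0,0,0,0],[0,0,0,0,0,0],[0,0,0,0,0,0],[0,0,0,0,0,0],[0,0,0,0,0,0],[0,0,0,0,0,0],[0,0,0,0,0,0],[0,0,0,0,0,0],[0,0,0,0,0,0]], "gripper": 1}}

```text
time_s: 34.4
ee_pos: [0.4889, -0.2474, 0.0312]
eef_rot: [-1.571, -0.004, 2.912]
force: [0.3, -0.1, 1.1]
grip_width: 0.0941
```

Request:
{"fn": "step_arm", "kwargs": {"targets": [[0,-8,0,0,0,0],[0,-15,0,0,0,0],[0,-25,0,0,0,0],[0,-25,0,0,0,0],[0,-25,0,0,0,0],[0,-15,0,0,0,0],[0,0,0,0,0,0]]}}

```text
time_s: 35.28
ee_pos: [0.4896, -0.2477, 0.1454]
eef_rot: [-1.57, -0.002, 2.912]
force: [-0.5, -0.6, -0.0]
grip_width: 0.0943
```

```bash
python3 - <<'E'
from h import *
snap("wrist","pics/w24.png");snap("scene","pics/s24.png")
crop("pics/s24.png",280,110,200,150,4,"pics/s24s.png")
E
```

```text
(no output)
```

View pics/w24.png

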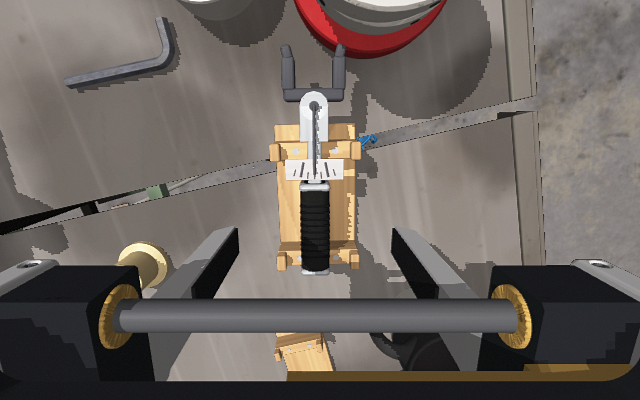

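View pics/s24s.png

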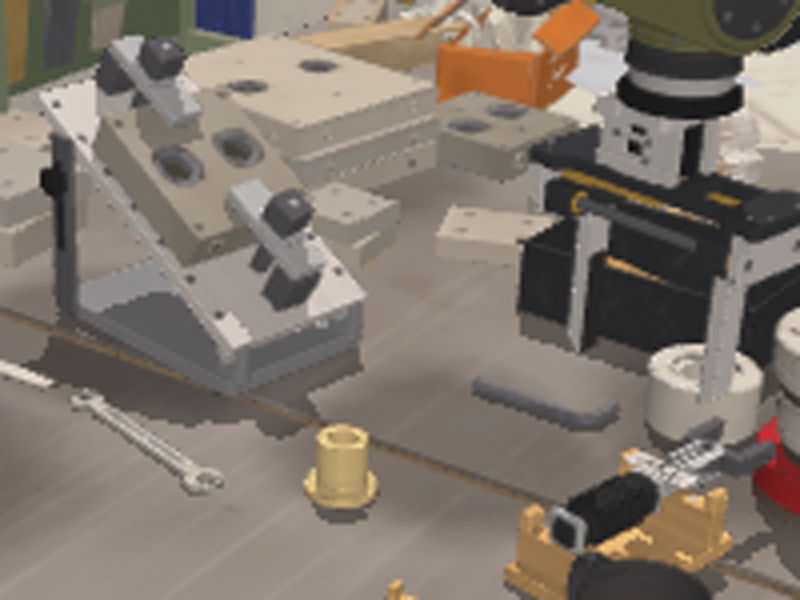

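```bash
python3 -c "
from station import job,get_obs
print(get_obs()['joint_vel'].round(3)); print(job.hand_in())"
```

```text
[ 0.     0.011  0.006  0.    -0.001  0.001]
the job is handed in; nothing more can be done
None
```

I checked the front clamp screw: the pointer reached the long mark and the screw did not turn. The job is handed in, at about 35 s on the robot's clock.

- **Tightening check:** I slid the jaw square onto the screw head and swung the handle clockwise. The pointer lay on the long mark in three wrist pictures over about 2.8 s. I read about 0.19–0.20 rad of deflection from it. The force and moment at the grip roughly agreed (about 10 N).
- **Screw:** its flats lay square to the jaw again, as before, once the load was off.
- **Wrench:** I lowered it onto its rest and released it. Seen from above after lifting clear, it lies in its original place with the scale up and the pointer at zero. The gripper is open and about 11 cm above where it released the wrench.
- **Other things:** in the last scene picture the bush, spanner and hex key look where they were. The caliper is mostly outside that picture, but the arm was never near it.

**Readings that disagreed:**
- The scene camera put the white dot on the screw head a few millimetres higher than the wrist views did. I used the wrist views, and the jaw fitted without contact.
- Early in the swing the sideways force on the tool had the wrong sign (about 4 N). I corrected this by shifting the grip further sideways.

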